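# Wedge the pressure-roller carriage into its tapered dovetail way

### The job

Take the pressure-roller carriage from the rubber mat, set it down on the bed in front of the wide mouth of the dovetail way, and slide it in, roller first, until it wedges tight between the steel rail and the sprung brass gib. Feel for it: a firm push of about 12 N seats it; keep the push under 17 N at all times, or the gib is strained. Then let go and leave it wedged there, and leave the spare roller, the wrench and the screw bin where they are.

Things in the scene. Friction and masses are not known exactly. Their poses are not given: they have to be found in the camera images.
- carriage: Pressure-roller carriage, 0.36 to 0.54 kg: dark steel dovetail base 64 mm long (x), 14 mm high. Origin: centre of its underside; x = sliding direction, bright roller end leading; z up. Underside: right side y = -24 mm, parallel to x; left side tapered 1:8, y = +28 mm at the rear end, +20 mm at the nose. Flanks lean inward going up (25 deg). Starts upright on the black mat, 4 mm thick.
- carriage_post (a point): Centre of the aluminium grip post on the carriage's rear half; axes as the carriage's. 17 mm behind the carriage's origin, 40 mm above its underside. Post: 30 mm long (x), 26 mm wide (y), top 16 mm above this point, foot 20 mm below it; free on both y sides, so grip it across y from above. Ahead of it stands the roller: radius 14.5 mm, 34 mm ahead, top 13 mm above this point.
- way: Dovetail way, fixed. Steel foot 250 x 150 mm with a flat bed, top 40 mm above the origin, which is on the work surface. x = direction the carriage slides in. Bed is open from x = -150 to -48 mm; rails stand from x = -48 to +68 mm, 15 mm above the bed, out to y = -57 and +62 mm; two knobs to y = +90 mm. Undercut: the carriage enters only by sliding from the mouth. Slide friction is 0.25 to 0.35.
- way_mouth (a point): Middle of the wide mouth, on the bed's top: way x = -48 mm, y = 0; axes as the way's. Right of it the fixed dark steel rail, parallel to x, meets the bed at y = -24 mm: a carriage lying against it has y = 0 here and its x axis parallel. Left of it the brass gib, its face tapered 1:8, so the way narrows toward +x. At the mouth the carriage has 8 to 13 mm of play, all toward +y.
- way_wedge (a point): Point on the bed at the way's x = y = 0, axes as the way's. The gib is sprung across y (25 N/mm); its setting differs every time by some mm, not measured: the carriage's origin first binds 20 mm before to 28 mm beyond this point and goes 2 to 6 mm farther as it wedges, then holds itself. Gripped askew it jams early and is loose when let go; a last push on the post's rear face, ungripped, seats it.
- roller: Bystander: spare black rubber roller standing upright, 44 mm diameter, 50 mm high. Origin: centre of its underside.
- wrench: Bystander: steel wrench 150 mm long lying flat. Origin: middle of its underside, x along the wrench.
- screw_bin: Bystander: open grey plastic bin with screws, 90 x 70 x 40 mm. Origin: centre of its underside.

How it is judged:
On the way:
1. the carriage stands on the open bed in front of the mouth of the way, or just in it (x of carriage in the frame of way between -0.14 and -0.04 m and z of carriage in the frame of way between 0.037 and 0.045 m and y of carriage in the frame of way between -0.03 and 0.03 m), for 0.1 s.
At the end, for the whole second after the job is handed in: Carriage in the way, flat on the bed and against the steel rail (each within 3 mm, 0.05 rad), its origin 30 mm before to 45 mm beyond the way's origin, released, at rest, and wedged so tight that it still presses on the way with more than 9 N (its weight alone gives 4 to 5 N) (contact force between carriage and way above 9 N and x of carriage in the frame of way between -0.03 and 0.045 m and y of carriage in the frame of way between -0.003 and 0.003 m and z of carriage in the frame of way between 0.037 and 0.043 m and angle between the x axis of carriage and the x axis of way, either way round below 0.05 rad and linear speed of carriage below 0.01 m/s); the robot touches nothing.
It fails at once if the carriage is pressed against the way with more than 50 N in all (rail and bed together, as by a push of more than about 18 N) (contact force between carriage and way above 50 N).
It fails at once if the spare roller is moved by more than 30 mm (distance of roller from where it was at the start of the episode above 0.03 m).
It fails at once if the wrench is moved by more than 30 mm (distance of wrench from where it was at the start of the episode above 0.03 m).
It fails at once if the screw bin is moved by more than 30 mm (distance of screw_bin from where it was at the start of the episode above 0.03 m).
It also fails if it takes over 69 s, if anything falls off the work surface, if the arm or the gripper's body presses on something with over 40 N, if the wrist force passes 120 N, or if a joint passes its speed limit or range.

### The arm

A 6-joint arm with a two-finger parallel gripper is mounted at the origin on the work surface. World frame = base frame: x ahead of the robot, y to its left, z up, the work surface at z = 0. Lengths are in m, angles in rad, forces in N, time in s.
With the tool pointing down it reaches from about 0.225 to 0.725 m from the base axis. Payload 3.1 kg.
Tool frame: the origin (TCP) lies at the centre of the arm's flange, where the gripper is bolted on; the fingertips stand 173 mm ahead of it and the grasp point (between the pads) lies 155 mm ahead of it; z points along the fingers, y is the direction in which the jaws open and shut (so a half turn about z gives the same grasp; the last joint's range is limited). The gripper opens to 85 mm and grips with 20 to 120 N. Pads are 22 mm wide; open, the fingers measure 114 mm over their backs; the gripper's body (76 mm by 85 mm) begins 54 mm behind the grasp point. The pads swing forward as they close: fully open they stand 13 mm farther back than shut.
Start: joints at [-1.319, 0.048, 0.099, 1.622, 0, 1.443], TCP at [0.195, -0.488, 0.405] pointing down, gripper open.
Joint ranges: [-2.91, 2.91], [-0.99, 1.94], [-1.21, 1.42], [-2.12, 2.29], [-1.49, 1.47], [-3.14, 3.14]. Speed limits (rad/s): [2.79, 2.79, 3.14, 3.14, 3.14, 3.14].

### API

Orientations are given as a 3x3 rotation matrix whose columns are the frame's x, y, z axes.
In Python, from rig import get_obs, read_camera, hand_in gives the robot as it stands.
- The arm moves only by the tool apply_moves, never from a script. Its argument "rows" is a list of rows, each an object of numbers: "dx", "dy", "dz": the shift along the tool's x, y, z in mm; "ax", "ay", "az": the turn, a rotation vector about the tool's x, y, z in rad. In form: [{"dx": .., "dy": .., "dz": .., "ax": .., "ay": .., "az": ..}, ...]. A call has 1 to 12 rows; each row is the pose to reach, as a shift and turn from the pose commanded when the call began, along the tool's axes at that moment; what a row does not reach only later rows make up. A row lasts 1/10 s, in which the tool goes at most 50 mm and 8.59 degrees, less where a joint would pass 70% of its speed; a pose out of reach is approached as far as the arm can. A call with a gripper value outside its range is refused whole. "grip" is the finger opening in mm, from 0 to 85.4, set as the call begins (left out, the last holds). The fingers move at their own pace and stop on an object; "squeeze" is the grip in N (left out, the last holds). Time passes only in rows, so rows that repeat a pose let the fingers close. It gives the time, the measured TCP pose, the force and the opening at its end, in the units of the state.
- get_obs(): the state, without advancing time (a new reading comes with each control period).
- read_camera(name): name is "scene" or "top"; returns a dict with "pixels" (480x640x3 uint8, red, green, blue), "vfov" (degrees; the focal length in pixels is half the picture's height over the tangent of half this angle, whatever the lens; pixels are square), "cx", "cy" (the principal point, pixels), "rvec" (rotation vector, rad) and "tvec" (3), from world to camera coordinates, as OpenCV has them. Camera axes: x right, y down, z forward; pixel columns grow to the right and rows downward; lengths in m; the calibration is good to about 2 mm. A picture is of the moment at which its call begins. There is no depth.
- hand_in(): hands the job in, once; it reports no verdict.
The state is a dict: "t": time; "joints": joint angles; "dq": joint speeds; "tau": joint torques, N m; "position": TCP position; "eef_rot": TCP orientation; "contact_force": force on the tool from outside, world axes, zero at the start; "torque": the same for the moment, N m; "gripper_width": finger opening in m.
Only numpy, scipy, OpenCV 4.12 (cv2) and the standard library are available. Lean on these libraries where they do the work, as an engineer would, in place of code of your own. Each camera call takes 0.05 s, during which the arm holds its last target.

## Working session

There is one attempt and no reset: what is moved stays moved. The work goes in short steps, Python scripts to look and compute and a tool call to move; the robot and the scene stay as the last step left them, time stands still between calls to the robot, and variables do not carry over. Pictures are saved under pics/ and viewed, and the job is handed in when it is done.

Besides the shell and the picture viewer there is one more tool, called in YAML: its name, and indented under it one key for each argument. apply_moves: Moves the arm, as the interface text tells. Its arguments: {"type":"object","properties":{"rows":{"type":"array"},"grip":{"type":"number"},"squeeze":{"type":"number"}},"required":["rows"]}

```bash
ls; mkdir -p pics; cat > h.py <<'E'
import numpy as np, cv2
from rig import get_obs, read_camera, hand_in
def cam(c):
    f=240/np.tan(np.radians(c['vfov'])/2)
    K=np.array([[f,0,c['cx']],[0,f,c['cy']],[0,0,1]])
    R=cv2.Rodrigues(np.array(c['rvec'],float))[0]; t=np.array(c['tvec'],float)
    return K,R,t
def ray(c,uv,z):
    K,R,t=cam(c); C=-R.T@t; d=R.T@np.linalg.inv(K)@np.array([uv[0],uv[1],1.]); s=(z-C[2])/d[2]; return C+s*d
def proj(c,P):
    K,R,t=cam(c); p=K@(R@np.array(P)+t); return p[:2]/p[2]
E
python3 - <<'E'
from h import *
import pickle
for n in('scene','top'):
    c=read_camera(n); pickle.dump(c,open(n+'0.pkl','wb')); cv2.imwrite(f'pics/{n}0.png',c['pixels'][:,:,::-1])
    K,R,t=cam(c); print(n,K[0,0],-R.T@t, {k:c[k] for k in c if k!='pixels'})
print(get_obs())
E
```

```text
pics
scene 494.5978454356821 [ 0.95747172 -0.44060988  0.59022679] {'vfov': 51.76928467167903, 'cx': 321.6392186444837, 'cy': 237.9005699808128, 'rvec': array([ 2.18008672,  0.86714025, -0.40447413]), 'tvec': array([-0.37571269, -0.22120245,  1.1265728 ])}
top 503.4351048973761 [ 0.43426466 -0.0223979   0.90341005] {'vfov': 50.9765910809964, 'cx': 315.67780856946644, 'cy': 239.55850369190455, 'rvec': array([ 2.15399266, -2.13058573,  0.1538586 ]), 'tvec': array([-0.02375911,  0.56255969,  0.82957777])}
{'t': 0.1, 'joints': array([-1.31878478e+00,  4.86852815e-02,  9.77259234e-02,  1.62203038e+00,
        1.72742428e-05,  1.44300200e+00]), 'dq': array([ 0.00010012, -0.00230993,  0.00323469,  0.00059205, -0.00125328,
       -0.00126035]), 'tau': array([ 2.74666214e-03, -3.39851832e+01,  3.20934856e+01,  1.58528105e-02,
       -1.48931972e-04, -5.63535139e-07]), 'position': array([ 0.19458248, -0.48739728,  0.40361503]), 'eef_rot': array([[ 9.28736710e-01,  3.70739590e-01, -5.30202820e-04],
       [ 3.70739850e-01, -9.28734318e-01,  2.12843065e-03],
       [ 2.96675950e-04, -2.17331899e-03, -9.99997594e-01]]), 'contact_force': array([0.50732891, 0.26985494, 0.1073811 ]), 'torque': array([ 0.00966012,  0.04551588, -0.06712493]), 'gripper_width': 0.0854022199890954}
```

```bash
ls -la .
```

```text
total 1824
drwxr-xr-x  3 agent agent   4096 Dec  6 10:17 .
drwxr-xr-x 23 root  root    4096 Dec  6 10:16 ..
-rw-r--r--  1 agent agent    474 Dec  6 10:17 h.py
drwxr-xr-x  2 agent agent   4096 Dec  6 10:17 pics
-rw-r--r--  1 agent agent 921981 Dec  6 10:17 scene0.pkl
-rw-r--r--  1 agent agent 921981 Dec  6 10:17 top0.pkl
```

View pics/scene0.png

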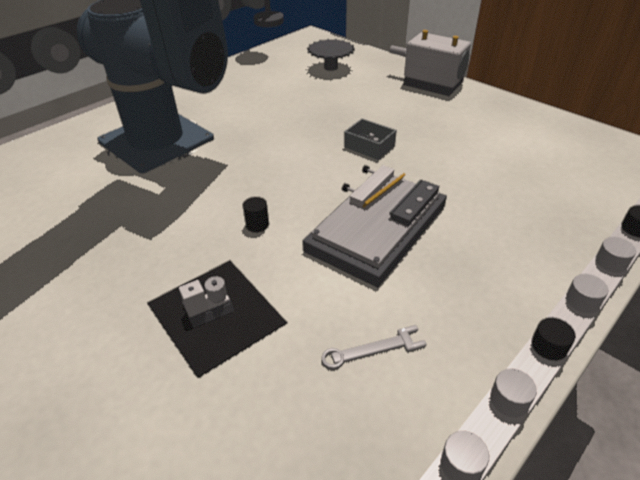

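View pics/top0.png

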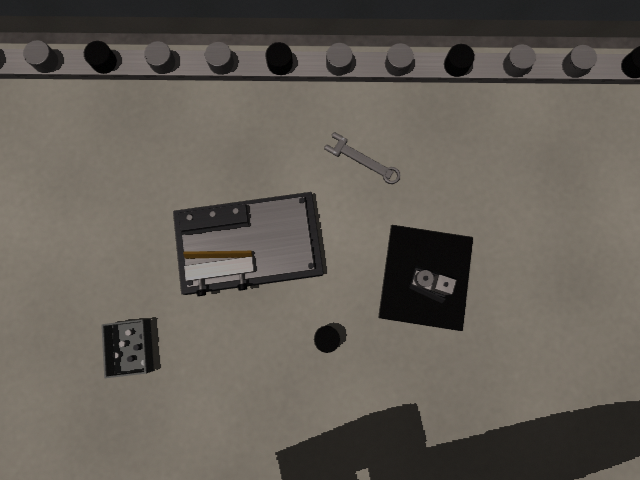

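The top view has world +x up and +y to the left. The way is at about (250,245), with its open bed on the right, so the slide goes toward world +y. The carriage is at about (433,282) on the mat, nose to the left. The black roller is at (328,338), the wrench at (362,160) and the bin at (131,347). I'll zoom in next.

```bash
python3 - <<'E'
from h import *
import pickle
t=pickle.load(open('top0.pkl','rb'))['pixels'][:,:,::-1]; s=pickle.load(open('scene0.pkl','rb'))['pixels'][:,:,::-1]
def g(im): return np.clip((im/255.)**.6*255,0,255).astype(np.uint8)
cv2.imwrite('pics/a.png',g(cv2.resize(t[180:305,165:335],None,fx=4.6,fy=4.6,interpolation=cv2.INTER_CUBIC)))
cv2.imwrite('pics/b.png',g(cv2.resize(t[255:315,400:470],None,fx=10,fy=10,interpolation=cv2.INTER_CUBIC)))
cv2.imwrite('pics/c.png',g(cv2.resize(s[255:345,160:260],None,fx=6.6,fy=6.6,interpolation=cv2.INTER_CUBIC)))
cv2.imwrite('pics/d.png',g(cv2.resize(s[150:290,295:455],None,fx=4.2,fy=4.2,interpolation=cv2.INTER_CUBIC)))
E
```

```text
(no output)
```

View pics/a.png

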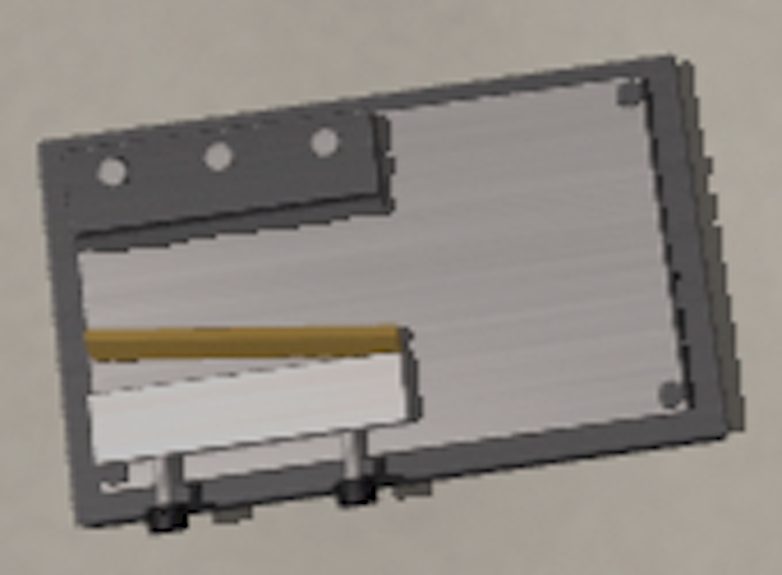

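View pics/b.png

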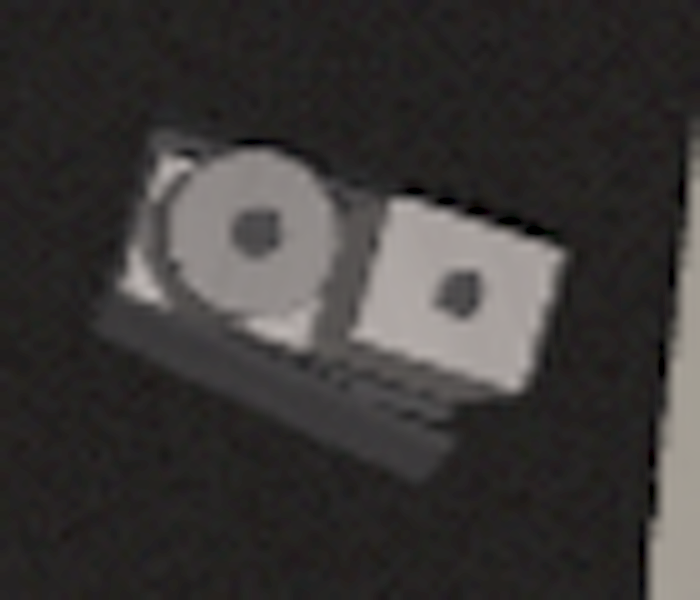

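View pics/c.png

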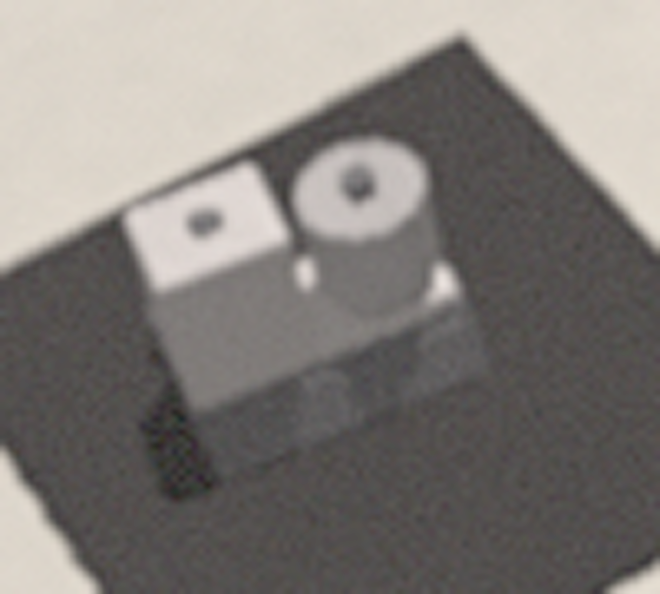

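View pics/d.png

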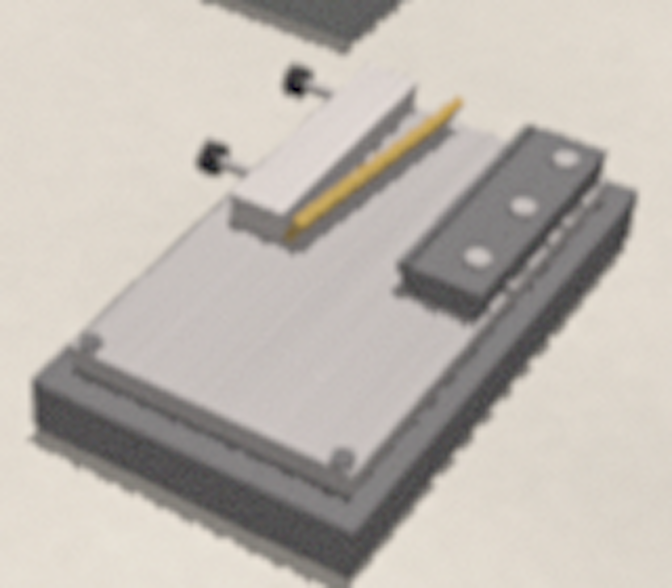

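```bash
python3 - <<'E'
from h import *
import pickle
t=pickle.load(open('top0.pkl','rb')); s=pickle.load(open('scene0.pkl','rb'))
up=lambda p,o,f:(np.array(p)+.5)/f-.5+np.array(o)
def tri(a,b):
    P=[]
    for c in(t,s): K,R,tt=cam(c); P.append(K@np.c_[R,tt])
    X=cv2.triangulatePoints(P[0],P[1],np.array(a,float).reshape(2,1),np.array(b,float).reshape(2,1)); return (X[:3]/X[3]).ravel()
T={'mi':(379,191),'mo':(371,112),'fi':(78,236)}
S={'mi':(401,268),'mo':(470,301),'fi':(531,127),'fo':(606,152)}
for k in T: 
    a=up(T[k],(165,180),4.6); print('top',k,ray(t,a,.055)*1e3)
for k in S:
    b=up(S[k],(295,150),4.2); print('sc',k,ray(s,b,.055)*1e3)
for k in T: print('tri',k,tri(up(T[k],(165,180),4.6),up(S[k],(295,150),4.2))*1e3)
# screws on rail
for c,pp,o,f in((t,[(112,171),(218,156),(324,142)],(165,180),4.6),(s,[(566,158),(523,206),(478,257)],(295,150),4.2)):
    for p in pp: print('screw',ray(c,up(p,o,f),.055)*1e3)
# bed corners z=40
for p in [(642,78),(692,408)]: print('bed',ray(t,up(p,(165,180),4.6),.04)*1e3)
for p in [(85,345),(350,475)]: print('bed s',ray(s,up(p,(295,150),4.2),.04)*1e3)
# post top
for n,c,th,box,z in(('t',t,120,(400,255,470,315),.06),('s',s,195,(160,255,260,345),.06)):
    im=c['pixels']; x0,y0,x1,y1=box; g=cv2.cvtColor(im,cv2.COLOR_RGB2GRAY)[y0:y1,x0:x1]
    print(n,g.max())
    for th in(110,120,130,150,180,200):
      m=(g>th).astype(np.uint8); m=cv2.morphologyEx(m,cv2.MORPH_CLOSE,np.ones((3,3)))
      cs,_=cv2.findContours(m,0,2)
      for q in cs:
        if 60<cv2.contourArea(q)<800: r=cv2.minAreaRect(q); print(n,th,cv2.contourArea(q),np.array(r[0])+[x0,y0],r[1:],ray(c,np.array(r[0])+[x0,y0],z)*1e3)
print('hole t',ray(t,up((460,293),(400,255),10),.06)*1e3,'roll',ray(t,up((257,232),(400,255),10),.057)*1e3)
print('hole s',ray(s,up((205,221),(160,255),6.6),.06)*1e3,'roll',ray(s,up((358,183),(160,255),6.6),.057)*1e3)
print('tri post',tri(up((460,293),(400,255),10),up((205,221),(160,255),6.6))*1e3)
print('tri roll',tri(up((257,232),(400,255),10),up((358,183),(160,255),6.6))*1e3)
C=[(392,197),(567,250),(523,392),(352,340)]
print('corners',[ (ray(t,up(p,(400,255),10),.06)*1e3).round(1) for p in C])
C=[(125,212),(254,162),(290,240),(155,295)]
print('corners s',[ (ray(s,up(p,(160,255),6.6),.06)*1e3).round(1) for p in C])
E
```

```text
top mi [591.48516553 100.39382894  55.        ]
top mo [621.52852249 104.33510464  55.        ]
top fi [573.30846197 211.81413134  55.        ]
sc mi [587.92124298  98.45427185  55.        ]
sc mo [620.49969527 100.70007333  55.        ]
sc fi [570.01858856 212.79341117  55.        ]
sc fo [604.25723956 219.41160965  55.        ]
tri mi [589.87314948  98.85509061  56.35349558]
tri mo [620.61281918 103.39475377  53.82665862]
tri fi [572.26723627 210.53597922  57.5299995 ]
screw [598.0272505  200.35277802  55.        ]
screw [604.14360621 160.98971089  55.        ]
screw [609.88847304 121.55083165  55.        ]
screw [594.14989579 204.32945691  55.        ]
screw [600.18388548 164.66311416  55.        ]
screw [606.45213061 124.98346323  55.        ]
bed [639.17452638   3.46078101  40.        ]
bed [513.05655544 -17.07166953  40.        ]
bed s [514.95271115  -9.36334382  40.        ]
bed s [638.02909121   5.58135669  40.        ]
t 139
t 110 212.5 [445.27358246 283.79244995] ((16.895347595214844, 14.56021785736084), 15.945394515991211) [ 487.6603536  -235.00171612   60.        ]
t 120 
[... 1009 characters left out ...]
878] ((10.956025123596191, 19.683706283569336), 68.19859313964844) [ 486.1525041  -233.93349444   60.        ]
hole t [ 487.56945397 -235.46035418   60.        ] roll [ 497.61257109 -202.43538399   57.        ]
hole s [ 484.78512691 -233.42278197   60.        ] roll [ 497.69505435 -202.4037428    57.        ]
tri post [ 487.415384   -234.64608776   63.00534948]
tri roll [ 497.63587872 -202.41390238   56.96150057]
corners [array([ 503.5, -224.5,   60. ]), array([ 494.9, -253.5,   60. ]), array([ 471.2, -245.5,   60. ]), array([ 479.5, -217.3,   60. ])]
corners s [array([ 469.7, -243.9,   60. ]), array([ 478.2, -215.7,   60. ]), array([ 502.9, -224. ,   60. ]), array([ 494.5, -253.1,   60. ])]
```

```bash
python3 - <<'E'
from h import *
import pickle
t=pickle.load(open('top0.pkl','rb'))['pixels'][:,:,::-1]; s=pickle.load(open('scene0.pkl','rb'))['pixels'][:,:,::-1]
def g(im): return np.clip((im/255.)**.5*255,0,255).astype(np.uint8)
cv2.imwrite('pics/e.png',g(cv2.resize(t[190:300,170:270],None,fx=5.4,fy=5.4,interpolation=cv2.INTER_NEAREST)))
cv2.imwrite('pics/f.png',g(cv2.resize(s[160:250,340:450],None,fx=6.5,fy=6.5,interpolation=cv2.INTER_NEAREST)))
E
```

```text
(no output)
```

View pics/e.png

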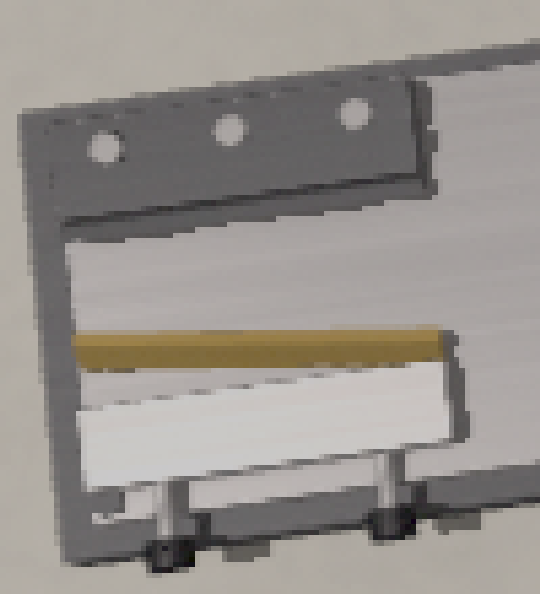

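View pics/f.png

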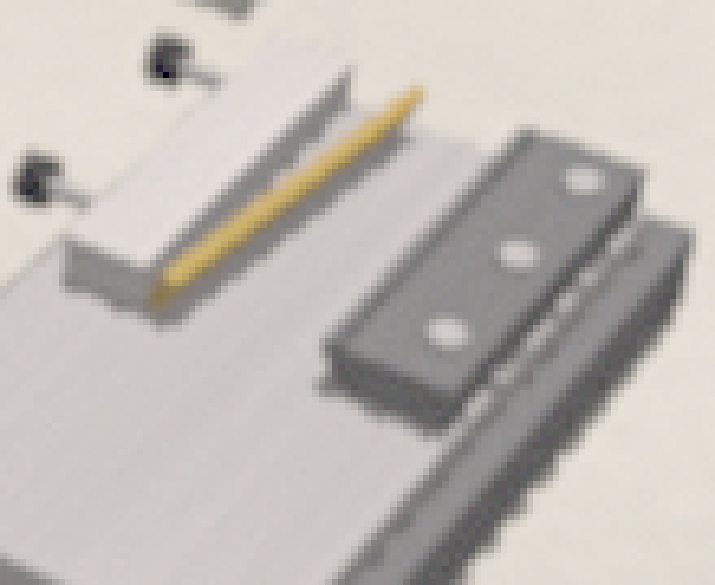

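```bash
python3 - <<'E'
from h import *
import pickle
t=pickle.load(open('top0.pkl','rb')); s=pickle.load(open('scene0.pkl','rb'))
up=lambda p,o,f:(np.array(p)+.5)/f-.5+np.array(o)
a=np.radians(98.75);ux=np.array([np.cos(a),np.sin(a)]);uy=np.array([-ux[1],ux[0]])
o=np.array([562,142.])
def sh(n,c,p,off,f,z):
    P=ray(c,up(p,off,f),z)*1e3; d=P[:2]-o; print(n,P.round(1),'way',(d@ux).round(1),(d@uy).round(1))
F=((340,160),6.5); E=((170,190),5.4)
for n,p,z in(('mo bot',(440,434),.04),('mi bot',(322,388),.04),('mi top',(328,345),.055),('mo top',(462,403),.055),('fi top',(520,130),.055),('fo top',(641,172),.055),('screw',(581,180),.055),('screw',(518,254),.055),('screw',(447,332),.055),('gibblock bot mo',(65,284),.04),('gibblock top mo',(68,240),.055),('gibblock top fi',(350,68),.055),('gib mouth',(155,300),.055),('bedouterfar',(480,148),.04)):
    sh('S '+n,s,p,*F,z)
for n,p,z in(('mo top',(411,78),.055),('mi top',(419,177),.055),('fi top',(63,221),.055),('fo top',(50,122),.055),('screw',(107,149),.055),('screw',(231,130),.055),('screw',(355,113),.055),('gb mi',(445,362),.055),('gb mo',(452,440),.055),('gb fo',(83,488),.055),('gb fi',(79,410),.055),('gib mouth inner',(441,330),.055),('gib far inner',(73,333),.055),('bed far',(68,242),.04)):
    sh('T '+n,t,p,*E,z)
for p in [(642,78),(692,408)]: sh('T bedcorner',t,p,(165,180),4.6,.04)
for p in [(85,350),(352,478),]: sh('S bedcorner',s,p,(295,150),4.2,.04)
for p in [(672,57),(728,432),(80,525),(40,142)]: sh('T footcorner',t,p,(165,180),4.6,.03)
E
```

```text
S mo bot [619.8 106.1  40. ] way -44.3 -51.7
S mi bot [586. 100.  40.] way -45.1 -17.4
S mi top [586.6 100.   55. ] way -45.2 -17.9
S mo top [626.  104.7  55. ] way -46.6 -57.5
S fi top [567.5 211.7  55. ] way 68.0 -16.1
S fo top [603.7 218.   55. ] way 68.7 -52.8
S screw [593.7 203.7  55. ] way 56.2 -40.7
S screw [600.3 164.8  55. ] way 16.7 -41.4
S screw [606.1 125.2  55. ] way -23.3 -41.0
S gibblock bot mo [507.   87.2  40. ] way -45.8 62.6
S gibblock top mo [507.2  87.8  55. ] way -45.3 62.4
S gibblock top fi [513.6 203.7  55. ] way 68.4 38.4
S gib mouth [541.4  83.9  55. ] way -54.3 29.2
S bedouterfar [553.3 215.   40. ] way 73.5 -2.5
T mo top [621.4 103.6  55. ] way -47.0 -52.9
T mi top [589.3 100.   55. ] way -45.7 -20.6
T fi top [574.  212.4  55. ] way 67.7 -22.6
T fo top [605.9 218.1  55. ] way 68.6 -55.0
T screw [597.3 199.5  55. ] way 51.5 -43.7
T screw [603.9 160.3  55. ] way 11.8 -44.2
T screw [609.8 121.   55. ] way -28.0 -44.1
T gb mi [530.4  90.   55. ] way -46.6 39.2
T gb mo [505.9  87.1  55. ] way -45.8 63.8
T gb fo [489.6 201.8  55. ] way 70.2 62.4
T gb fi [514.  204.3  55. ] way 68.9 38.0
T gib mouth inner [540.5  91.6  55. ] way -46.6 28.9
T gib far inner [538.3 207.4  55. ] way 68.3 13.5
T bed far [569.6 214.6  40. ] way 70.6 -18.6
T bedcorner [639.2   3.5  40. ] way -148.7 -55.2
T bedcorner [513.1 -17.1  40. ] way -149.8 72.6
S bedcorner [517.  -11.5  40. ] way -144.9 67.8
S bedcorner [639.6   4.9  40. ] way -147.3 -55.8
T footcorner [650.   -7.7  30. ] way -161.4 -64.2
T footcorner [505.  -30.7  30. ] way -162.0 82.6
T footcorner [467.4 212.4  30. ] way 84.0 82.8
T footcorner [613.9 235.2  30. ] way 84.2 -65.5
```

```bash
cat >> h.py <<'E'
def edge(c,p0,p1,w=4,n=80):
    """subpixel strongest-gradient points along line p0-p1, fit, return endpoints on the fitted line"""
    g=cv2.GaussianBlur(cv2.cvtColor(c['pixels'],cv2.COLOR_RGB2GRAY).astype(np.float32),(0,0),.7)
    p0=np.array(p0,float);p1=np.array(p1,float);d=(p1-p0)/np.linalg.norm(p1-p0);nn=np.array([-d[1],d[0]])
    k=np.arange(-w,w+.01,.1);pts=[]
    for a in np.linspace(0,1,n):
        q=p0+a*(p1-p0)+k[:,None]*nn
        v=cv2.remap(g,q[:,0].astype(np.float32)[None],q[:,1].astype(np.float32)[None],cv2.INTER_LINEAR)[0]
        gr=abs(np.gradient(v)); i=gr.argmax(); wv=gr[max(0,i-8):i+9]; kk=k[max(0,i-8):i+9]
        pts.append(p0+a*(p1-p0)+nn*(wv*kk).sum()/wv.sum())
    pts=np.array(pts,np.float32)
    vx,vy,x,y=cv2.fitLine(pts,cv2.DIST_HUBER,0,.01,.01).ravel()
    f=lambda p:np.array([x,y])+np.array([vx,vy])*((p-np.array([x,y]))@np.array([vx,vy]))
    r=np.median(abs((pts-[x,y])@np.array([-vy,vx])))
    return f(p0),f(p1),r
E
python3 - <<'E'
from h import *
import pickle
t=pickle.load(open('top0.pkl','rb')); s=pickle.load(open('scene0.pkl','rb'))
up=lambda p,o,f:(np.array(p)+.5)/f-.5+np.array(o)
A=((165,180),4.6);D=((295,150),4.2)
for n,c,a,b,z,o in(('footR',t,(60,139),(655,60),.03,A),('footL',t,(460,473),(710,435),.03,A),('bedL',t,(430,450),(680,412),.04,A),('bedR',t,(400,107),(620,79),.04,A),('blockout',t,(110,458),(400,420),.055,A),('blockin',t,(110,390),(390,352),.055,A),
 ('footR s bot',s,(370,560),(610,240),.0,D),('footRtop',s,(365,520),(622,200),.03,D),('bedR s',s,(370,470),(455,342),.04,D),('railin s',s,(410,258),(525,135),.055,D),('bedL s',s,(110,330),(225,207),.04,D)):
    p,q,r=edge(c,up(a,*o),up(b,*o),w=2.0); P=ray(c,p,z)*1e3;Q=ray(c,q,z)*1e3; d=Q-P
    if d[1]<0:d=-d
    print(n,'res',r.round(2),'yaw',np.degrees(np.arctan2(d[1],d[0])).round(2),P.round(1))
t0=t
# post edges yaw
for c,pp,o in((t,[(392,197),(567,250),(523,392),(352,340)],((400,255),10)),(s,[(254,162),(125,212),(155,295),(290,240)],((160,255),6.6))):
  for i,j in((0,1),(3,2),(0,3),(1,2)):
    a=np.array(pp[i]);b=np.array(pp[j]);a,b=a+.15*(b-a),b-.15*(b-a)
    p,q,r=edge(c,up(a,*o),up(b,*o),w=1.5,n=20);d=(ray(c,q,.06)-ray(c,p,.06));print('post',i,j,r.round(2),np.degrees(np.arctan2(d[1],d[0])).round(1))
E
```

```text
footR res 0.13 yaw 98.61 [615.8 227.7  30. ]
footL res 0.08 yaw 98.77 [486.7  69.8  30. ]
bedL res 0.13 yaw 98.61 [497.8  80.7  40. ]
bedR res 0.12 yaw 98.77 [625.9  95.4  40. ]
blockout res 0.17 yaw 98.71 [490.2 195.7  55. ]
blockin res 0.17 yaw 99.02 [514.7 196.9  55. ]
footR s bot res 0.21 yaw 99.95 [650.2   7.6   0. ]
footRtop res 0.13 yaw 98.73 [650.8  -0.7  30. ]
bedR s res 0.13 yaw 99.59 [638.5  13.2  40. ]
railin s res 0.06 yaw 98.63 [583.7 106.8  55. ]
bedL s res 0.1 yaw 100.42 [512.    4.8  40. ]
post 0 1 0.14 -107.9
post 3 2 0.15 -107.4
post 0 3 0.15 163.9
post 1 2 0.2 162.2
post 0 1 0.13 -103.9
post 3 2 0.11 -106.7
post 0 3 0.1 -17.7
post 1 2 0.13 -17.1
```

Post centre is at (487.2, -235.0) with yaw about 72.6°. Triangulated heights and post-to-roller spacing (34.2 mm) match the spec. The way's origin is about (561.3, 143.2) with yaw 98.7°; rail and gib ends land within about 2 mm of spec.

```bash
cat >> h.py <<'E'
from scipy.spatial.transform import Rotation as Ro
WY=98.7
WO=np.array([561.3,143.2])
def Rdown(yaw): return Ro.from_euler('z',yaw,degrees=True).as_matrix()@np.diag([1,-1,-1.])
def plan(pos_mm,yaw):
    """pos of grasp point"""
    o=get_obs(); R=np.array(o['eef_rot']); T=Rdown(yaw); tcp=np.array(pos_mm,float)-155*T[:,2]
    d=R.T@(tcp-np.array(o['position'])*1e3); rv=Ro.from_matrix(R.T@T).as_rotvec()
    print('d mm',d.round(1),'rv',rv.round(4))
def way2w(x,y): 
    a=np.radians(WY);u=np.array([np.cos(a),np.sin(a)]);v=np.array([-u[1],u[0]]); return WO+x*u+y*v
def state():
    o=get_obs(); R=np.array(o['eef_rot']); p=np.array(o['position'])*1e3+155*R[:,2]
    a=np.radians(WY);u=np.array([np.cos(a),np.sin(a)]);v=np.array([-u[1],u[0]]); f=np.array(o['contact_force'])
    print('t',round(o['t'],2),'grasp',p.round(1),'yaw',np.degrees(np.arctan2(R[1,0],R[0,0])).round(2),'way',((p[:2]-WO)@u).round(1),((p[:2]-WO)@v).round(1),'F way',(f[:2]@u).round(2),(f[:2]@v).round(2),f[2].round(2),'w',round(o['gripper_width']*1e3,2),'tq',np.array(o['torque']).round(2))
E
python3 -c "
from h import *
plan([487.2,-235,140],72.6)"
```

```text
d mm [ 365.3 -125.7  109. ] rv [-0.0019 -0.0012 -0.8873]
```

apply_moves:
  rows:
    - {"dx": 36, "dy": -12, "dz": 10, "az": -0.09}
    - {"dx": 73, "dy": -25, "dz": 20, "az": -0.18}
    - {"dx": 110, "dy": -38, "dz": 32, "az": -0.27}
    - {"dx": 146, "dy": -50, "dz": 43, "az": -0.36}
    - {"dx": 183, "dy": -63, "dz": 54, "az": -0.45}
    - {"dx": 219, "dy": -75, "dz": 65, "az": -0.54}
    - {"dx": 256, "dy": -88, "dz": 76, "az": -0.63}
    - {"dx": 292, "dy": -100, "dz": 87, "az": -0.72}
    - {"dx": 329, "dy": -113, "dz": 98, "az": -0.81}
    - {"dx": 365.3, "dy": -125.7, "dz": 109, "ax": -0.0019, "ay": -0.0012, "az": -0.887}
    - {"dx": 365.3, "dy": -125.7, "dz": 109, "ax": -0.0019, "ay": -0.0012, "az": -0.887}
    - {"dx": 365.3, "dy": -125.7, "dz": 109, "ax": -0.0019, "ay": -0.0012, "az": -0.887}

```text
schema error: expected keys dx, dy, dz, ax, ay, az
```

```bash
python3 -c "
from h import *
state()
c=read_camera('scene'); cv2.imwrite('pics/g.png',c['pixels'][200:360,100:320,::-1].repeat(3,0).repeat(3,1))
plan([487.2,-235,46],72.6)"
```

```text
t 0.1 grasp [ 194.5 -487.1  248.6] yaw 21.76 way -567.5 457.9 F way 0.19 -0.54 0.11 w 85.4 tq [ 0.01  0.05 -0.07]
d mm [ 365.3 -125.6  203.1] rv [-0.0016 -0.001  -0.8873]
```

View pics/g.png

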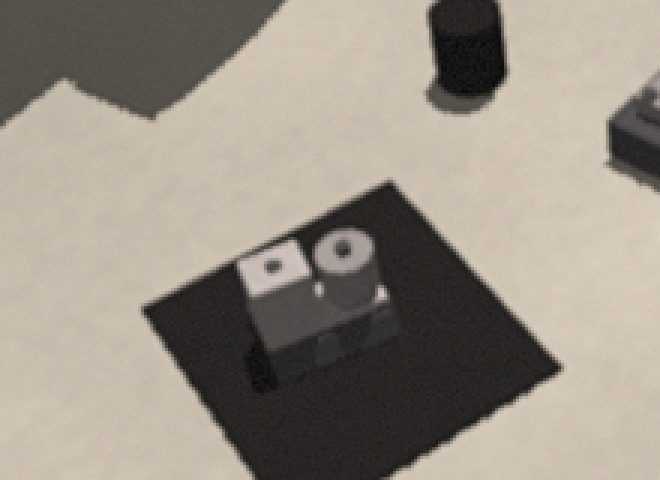

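The call was refused because all six keys are needed, so the arm has not moved. The picture shows the scene unchanged, with the carriage still on the mat.

apply_moves:
  rows:
    - {"dx": 36, "dy": -12, "dz": 10, "ax": 0, "ay": 0, "az": -0.09}
    - {"dx": 73, "dy": -25, "dz": 20, "ax": 0, "ay": 0, "az": -0.18}
    - {"dx": 110, "dy": -38, "dz": 32, "ax": 0, "ay": 0, "az": -0.27}
    - {"dx": 146, "dy": -50, "dz": 43, "ax": 0, "ay": 0, "az": -0.36}
    - {"dx": 183, "dy": -63, "dz": 54, "ax": 0, "ay": 0, "az": -0.45}
    - {"dx": 219, "dy": -75, "dz": 65, "ax": 0, "ay": 0, "az": -0.54}
    - {"dx": 256, "dy": -88, "dz": 76, "ax": 0, "ay": 0, "az": -0.63}
    - {"dx": 292, "dy": -100, "dz": 87, "ax": 0, "ay": 0, "az": -0.72}
    - {"dx": 329, "dy": -113, "dz": 98, "ax": 0, "ay": 0, "az": -0.81}
    - {"dx": 365.3, "dy": -125.7, "dz": 109, "ax": -0.0018, "ay": -0.001, "az": -0.887}
    - {"dx": 365.3, "dy": -125.7, "dz": 109, "ax": -0.0018, "ay": -0.001, "az": -0.887}
    - {"dx": 365.3, "dy": -125.7, "dz": 109, "ax": -0.0018, "ay": -0.001, "az": -0.887}

```text
t: 1.35
position: [0.4874, -0.2346, 0.2948]
eef_rot: [[0.298, 0.955, -0.001], [0.955, -0.298, -0.001], [-0.002, -0.001, -1.0]]
contact_force: [0.4, -0.1, -0.3]
gripper_width: 0.0853
```

```bash
python3 -c "
from h import *
state()
c=read_camera('scene'); cv2.imwrite('pics/h.png',c['pixels'][200:360,100:320,::-1].repeat(3,0).repeat(3,1))
plan([487.2,-235,46],72.6)"
```

```text
t 1.35 grasp [ 487.2 -234.8  139.8] yaw 72.67 way -362.4 130.5 F way -0.14 -0.34 -0.33 w 85.34 tq [ 0.01  0.08 -0.01]
d mm [ 0.6  0.  94.4] rv [ 0.      0.002  -0.0004]
```

View pics/h.png

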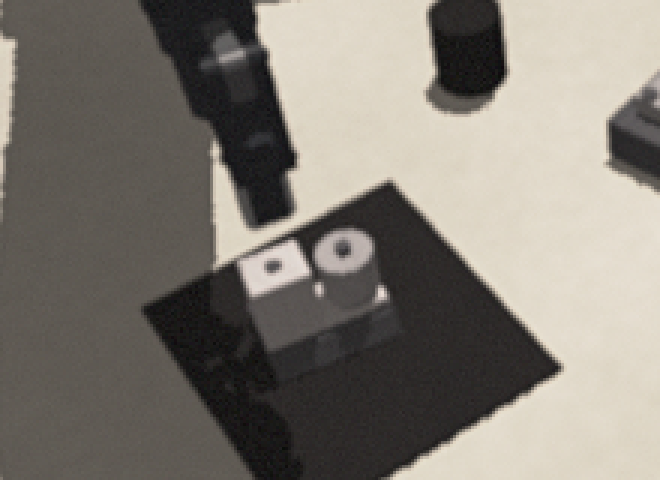

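The open fingers hang above the post at about (265,215) in the crop, in line with it. Descending.

apply_moves:
  rows:
    - {"dx": 0.2, "dy": 0, "dz": 20, "ax": 0, "ay": 0.002, "az": 0}
    - {"dx": 0.5, "dy": 0, "dz": 40, "ax": 0, "ay": 0.002, "az": 0}
    - {"dx": 0.5, "dy": 0, "dz": 60, "ax": 0, "ay": 0.002, "az": 0}
    - {"dx": 0.5, "dy": 0, "dz": 78, "ax": 0, "ay": 0.002, "az": 0}
    - {"dx": 0.5, "dy": 0, "dz": 90, "ax": 0, "ay": 0.002, "az": 0}
    - {"dx": 0.5, "dy": 0, "dz": 94, "ax": 0, "ay": 0.002, "az": 0}
    - {"dx": 0.5, "dy": 0, "dz": 94, "ax": 0, "ay": 0.002, "az": 0}

```text
t: 2.1
position: [0.487, -0.2357, 0.2016]
eef_rot: [[0.301, 0.954, 0.001], [0.954, -0.301, 0.0], [0.0, 0.001, -1.0]]
contact_force: [-0.7, -0.3, -0.4]
gripper_width: 0.0853
```

apply_moves:
  rows:
    - {"dx": 0, "dy": 0, "dz": 0, "ax": 0, "ay": 0, "az": 0}
    - {"dx": 0, "dy": 0, "dz": 0, "ax": 0, "ay": 0, "az": 0}
    - {"dx": 0, "dy": 0, "dz": 0, "ax": 0, "ay": 0, "az": 0}
    - {"dx": 0, "dy": 0, "dz": 0, "ax": 0, "ay": 0, "az": 0}
    - {"dx": 0, "dy": 0, "dz": 0, "ax": 0, "ay": 0, "az": 0}
    - {"dx": 0, "dy": 0, "dz": 0, "ax": 0, "ay": 0, "az": 0}
    - {"dx": 0, "dy": 0, "dz": 0, "ax": 0, "ay": 0, "az": 0}
    - {"dx": 0, "dy": 0, "dz": 0, "ax": 0, "ay": 0, "az": 0}
    - {"dx": 0, "dy": 0, "dz": 0, "ax": 0, "ay": 0, "az": 0}
    - {"dx": 0, "dy": 0, "dz": 0, "ax": 0, "ay": 0, "az": 0}
  grip: 15
  squeeze: 45

```text
t: 3.1
position: [0.4878, -0.2353, 0.2024]
eef_rot: [[0.299, 0.954, 0.002], [0.954, -0.299, -0.001], [0.0, 0.002, -1.0]]
contact_force: [-1.2, 0.2, 5.5]
gripper_width: 0.0258
```

```bash
python3 -c "
from h import *
state()"
```

```text
t 3.1 grasp [ 488.1 -235.4   47.4] yaw 72.59 way -363.1 129.6 F way 0.34 1.12 5.5 w 25.75 tq [0.   0.1  0.01]
```

Gripped at 25.8 mm, which matches the 26 mm post. Lifting.

apply_moves:
  rows:
    - {"dx": 0, "dy": 0, "dz": -10, "ax": 0, "ay": 0, "az": 0}
    - {"dx": 0, "dy": 0, "dz": -30, "ax": 0, "ay": 0, "az": 0}
    - {"dx": 0, "dy": 0, "dz": -55, "ax": 0, "ay": 0, "az": 0}
    - {"dx": 0, "dy": 0, "dz": -80, "ax": 0, "ay": 0, "az": 0}
    - {"dx": 0, "dy": 0, "dz": -92, "ax": 0, "ay": 0, "az": 0}
    - {"dx": 0, "dy": 0, "dz": -95, "ax": 0, "ay": 0, "az": 0}
    - {"dx": 0, "dy": 0, "dz": -95, "ax": 0, "ay": 0, "az": 0}
    - {"dx": 0, "dy": 0, "dz": -95, "ax": 0, "ay": 0, "az": 0}

```text
t: 3.9
position: [0.4868, -0.2348, 0.2947]
eef_rot: [[0.299, 0.954, -0.002], [0.954, -0.299, 0.002], [0.001, -0.002, -1.0]]
contact_force: [-0.6, -0.1, -3.7]
gripper_width: 0.0256
```

```bash
python3 -c "
from h import *
state(); p=way2w(-112,4); print(p); plan([*p,141],98.7)
c=read_camera('scene'); cv2.imwrite('pics/i.png',c['pixels'][200:360,100:320,::-1].repeat(3,0).repeat(3,1))"
```

```text
t 3.9 grasp [ 486.6 -234.5  139.7] yaw 72.58 way -362.1 131.0 F way 0.02 0.58 -3.65 w 25.59 tq [-0.09 -0.02 -0.02]
[574.28723632  31.8836414 ]
d mm [280.6   3.6  -0.9] rv [-0.0019 -0.0018 -0.4559]
```

View pics/i.png

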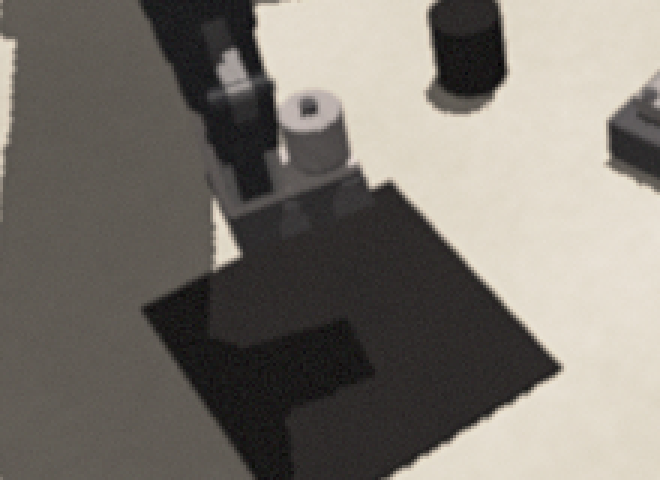

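The carriage is lifted level, with about 3.7 N of weight on the wrist. Moving over to the bed.

apply_moves:
  rows:
    - {"dx": 12, "dy": 0, "dz": -1, "ax": 0, "ay": 0, "az": -0.02}
    - {"dx": 40, "dy": 0.5, "dz": -1, "ax": 0, "ay": 0, "az": -0.07}
    - {"dx": 75, "dy": 1, "dz": -1, "ax": 0, "ay": 0, "az": -0.12}
    - {"dx": 112, "dy": 1.5, "dz": -1, "ax": 0, "ay": 0, "az": -0.18}
    - {"dx": 149, "dy": 2, "dz": -1, "ax": 0, "ay": 0, "az": -0.24}
    - {"dx": 186, "dy": 2.5, "dz": -1, "ax": 0, "ay": 0, "az": -0.3}
    - {"dx": 222, "dy": 3, "dz": -1, "ax": -0.001, "ay": 0, "az": -0.36}
    - {"dx": 252, "dy": 3.5, "dz": -1, "ax": -0.0019, "ay": -0.001, "az": -0.41}
    - {"dx": 272, "dy": 3.6, "dz": -1, "ax": -0.0019, "ay": -0.0018, "az": -0.445}
    - {"dx": 280.6, "dy": 3.6, "dz": -1, "ax": -0.0019, "ay": -0.0018, "az": -0.4559}
    - {"dx": 280.6, "dy": 3.6, "dz": -1, "ax": -0.0019, "ay": -0.0018, "az": -0.4559}
    - {"dx": 280.6, "dy": 3.6, "dz": -1, "ax": -0.0019, "ay": -0.0018, "az": -0.4559}

```text
t: 5.15
position: [0.5745, 0.0312, 0.2974]
eef_rot: [[-0.151, 0.989, 0.002], [0.989, 0.151, -0.003], [-0.003, 0.001, -1.0]]
contact_force: [-1.0, 0.3, -3.5]
gripper_width: 0.0257
```

```bash
python3 -c "
from h import *
state(); p=way2w(-112,4); print(p); plan([*p,100],98.7)
for n in('scene','top'):
  c=read_camera(n); o=(150,280) if n=='scene' else (190,180); cv2.imwrite('pics/j%s.png'%n,np.clip((cv2.resize(c['pixels'][o[0]:o[0]+140,o[1]:o[1]+180,::-1],None,fx=4,fy=4,interpolation=2)/255.)**.6*255,0,255))
  p=proj(c,np.append(way2w(-48,0),40)/1e3);print(n,(p-np.array(o)[::-1])*4)"
```

```text
t 5.15 grasp [574.8  30.8 142.4] yaw 98.68 way -113.1 3.7 F way 0.45 0.98 -3.47 w 25.7 tq [-0.09  0.03  0.04]
[574.28723632  31.8836414 ]
d mm [ 0.8 -0.2 42.4] rv [ 0.0014  0.0029 -0.0004]
scene [398.29573629 264.06678431]
top [281.82110684 182.90887873][ WARN:0@1.320] global loadsave.cpp:1063 imwrite_ Unsupported depth image for selected encoder is fallbacked to CV_8U.
```

View pics/jscene.png

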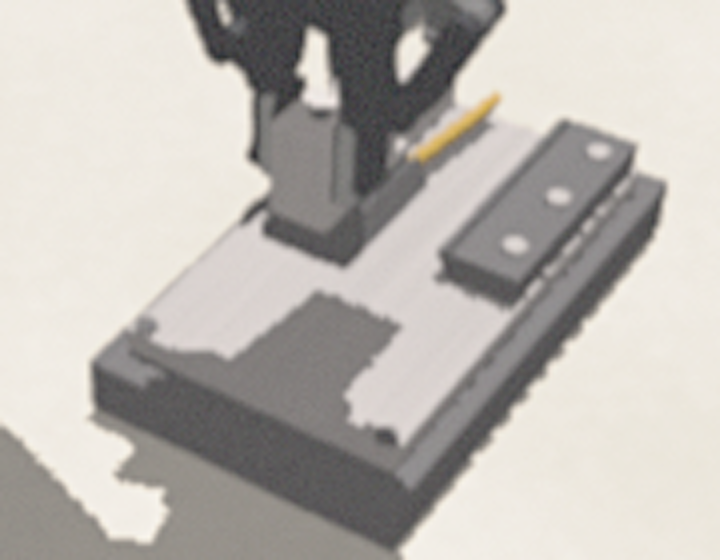

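View pics/jtop.png

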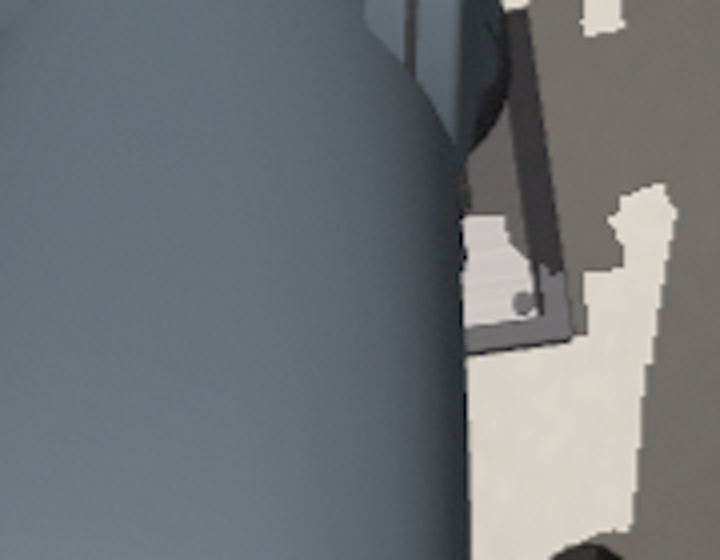

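The carriage hangs above the open bed, its rear face at about (310,225) in the scene crop, roughly level. The top view is blocked by the arm. Lowering.

apply_moves:
  rows:
    - {"dx": 0.8, "dy": 0, "dz": 15, "ax": 0.001, "ay": 0.003, "az": 0}
    - {"dx": 0.8, "dy": 0, "dz": 35, "ax": 0.001, "ay": 0.003, "az": 0}
    - {"dx": 0.8, "dy": 0, "dz": 48, "ax": 0.001, "ay": 0.003, "az": 0}
    - {"dx": 0.8, "dy": 0, "dz": 52, "ax": 0.001, "ay": 0.003, "az": 0}
    - {"dx": 0.8, "dy": 0, "dz": 54, "ax": 0.001, "ay": 0.003, "az": 0}
    - {"dx": 0.8, "dy": 0, "dz": 54, "ax": 0.001, "ay": 0.003, "az": 0}

```text
t: 5.85
position: [0.5749, 0.0321, 0.2439]
eef_rot: [[-0.151, 0.989, 0.002], [0.989, 0.151, 0.001], [0.001, 0.002, -1.0]]
contact_force: [1.0, 0.6, -3.2]
gripper_width: 0.025
```

apply_moves:
  rows:
    - {"dx": 0, "dy": 0, "dz": 1, "ax": 0, "ay": 0, "az": 0}
    - {"dx": 0, "dy": 0, "dz": 2, "ax": 0, "ay": 0, "az": 0}
    - {"dx": 0, "dy": 0, "dz": 2, "ax": 0, "ay": 0, "az": 0}

```text
t: 6.15
position: [0.5751, 0.0323, 0.2423]
eef_rot: [[-0.151, 0.988, 0.002], [0.988, 0.151, 0.001], [0.0, 0.003, -1.0]]
contact_force: [-0.2, -0.2, -3.5]
gripper_width: 0.0254
```

apply_moves:
  rows:
    - {"dx": 0, "dy": 0, "dz": 1, "ax": 0, "ay": 0, "az": 0}
    - {"dx": 0, "dy": 0, "dz": 2, "ax": 0, "ay": 0, "az": 0}
    - {"dx": 0, "dy": 0, "dz": 2, "ax": 0, "ay": 0, "az": 0}

```text
t: 6.45
position: [0.5748, 0.0322, 0.2396]
eef_rot: [[-0.151, 0.988, 0.001], [0.988, 0.151, 0.001], [0.001, 0.001, -1.0]]
contact_force: [0.1, 1.4, -4.2]
gripper_width: 0.0252
```

```bash
python3 -c "
from h import *
state()"
```

```text
t 6.45 grasp [574.9  32.4  84.6] yaw 98.7 way -111.6 3.3 F way 1.41 -0.34 -4.16 w 25.24 tq [-0.09 -0.05  0.03]
```

apply_moves:
  rows:
    - {"dx": 0, "dy": 0, "dz": 1, "ax": 0, "ay": 0, "az": 0}
    - {"dx": 0, "dy": 0, "dz": 1, "ax": 0, "ay": 0, "az": 0}

```text
t: 6.65
position: [0.5748, 0.0322, 0.2386]
eef_rot: [[-0.151, 0.988, 0.001], [0.988, 0.151, 0.001], [0.001, 0.001, -1.0]]
contact_force: [0.5, -0.0, -2.5]
gripper_width: 0.0254
```

apply_moves:
  rows:
    - {"dx": 0, "dy": 0, "dz": 1, "ax": 0, "ay": 0, "az": 0}
    - {"dx": 0, "dy": 0, "dz": 1, "ax": 0, "ay": 0, "az": 0}

```text
t: 6.85
position: [0.575, 0.0322, 0.2384]
eef_rot: [[-0.151, 0.988, 0.002], [0.988, 0.151, 0.001], [0.001, 0.002, -1.0]]
contact_force: [-1.1, -0.6, -0.4]
gripper_width: 0.0252
```

apply_moves:
  rows:
    - {"dx": 0, "dy": 0, "dz": 1, "ax": 0, "ay": 0, "az": 0}
    - {"dx": 0, "dy": 0, "dz": 1, "ax": 0, "ay": 0, "az": 0}

```text
t: 7.05
position: [0.5751, 0.0322, 0.2384]
eef_rot: [[-0.151, 0.988, 0.003], [0.988, 0.151, 0.001], [0.0, 0.003, -1.0]]
contact_force: [-2.7, -0.4, 4.4]
gripper_width: 0.0253
```

Contact with the bed is felt at z 238.4. I'll back off 1 mm, then slide in while watching the force.

apply_moves:
  rows:
    - {"dx": 0, "dy": 0, "dz": -1, "ax": 0, "ay": 0, "az": 0}
    - {"dx": 2, "dy": 0, "dz": -1, "ax": 0, "ay": 0, "az": 0}
    - {"dx": 5, "dy": 0, "dz": -1, "ax": 0, "ay": 0, "az": 0}
    - {"dx": 8, "dy": 0, "dz": -1, "ax": 0, "ay": 0, "az": 0}
    - {"dx": 11, "dy": 0, "dz": -1, "ax": 0, "ay": 0, "az": 0}
    - {"dx": 12, "dy": 0, "dz": -1, "ax": 0, "ay": 0, "az": 0}

```text
t: 7.65
position: [0.5734, 0.0443, 0.2384]
eef_rot: [[-0.152, 0.988, 0.003], [0.988, 0.152, 0.0], [-0.0, 0.003, -1.0]]
contact_force: [0.3, -1.7, 3.6]
gripper_width: 0.0256
```

```bash
python3 -c "
from h import *
state()
c=read_camera('scene'); o=(150,280); cv2.imwrite('pics/k.png',np.clip((cv2.resize(c['pixels'][o[0]:o[0]+140,o[1]:o[1]+180,::-1],None,fx=4,fy=4,interpolation=2)/255.)**.6*255,0,255).astype(np.uint8))"
```

```text
t 7.65 grasp [573.8  44.4  83.4] yaw 98.72 way -99.6 2.5 F way -1.74 -0.04 3.63 w 25.6 tq [-0.5  -0.04  0.  ]
```

View pics/k.png

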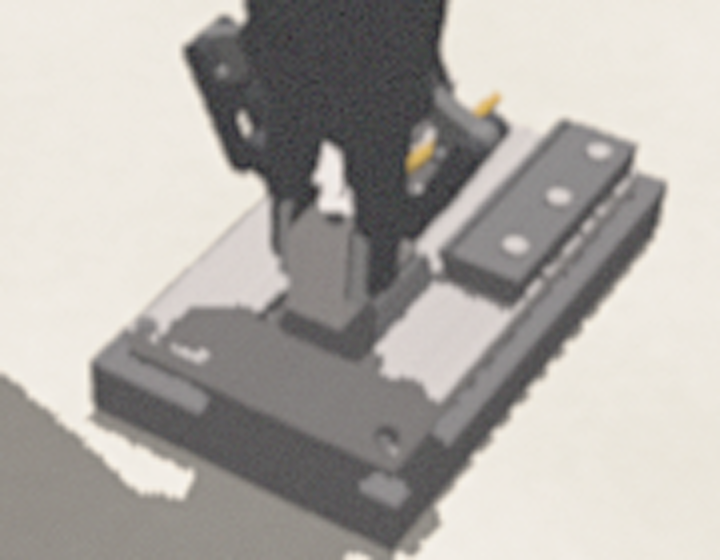

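```bash
python3 -c "
from h import *
import pickle
s=pickle.load(open('scene0.pkl','rb'))
a=np.radians(WY);u=np.array([np.cos(a),np.sin(a)]);v=np.array([-u[1],u[0]])
for p,z in(((368,360),.04),((445,243),.055),((440,285),.04),((348,220),.096),((292,218),.096)):
  q=(np.array(p)+.5)/4-.5+[280,150]; P=ray(s,q,z)*1e3; d=P[:2]-WO; print(p,(d@u).round(1),(d@v).round(1))
"
```

```text
(368, 360) -107.5 -19.6
(445, 243) -40.4 -16.6
(440, 285) -49.6 -20.7
(348, 220) -94.9 0.5
(292, 218) -106.3 19.7
```

apply_moves:
  rows:
    - {"dx": 0, "dy": -1, "dz": -0.7, "ax": 0, "ay": 0, "az": 0}
    - {"dx": 0, "dy": -2, "dz": -0.7, "ax": 0, "ay": 0, "az": 0}
    - {"dx": 2, "dy": -2, "dz": -0.7, "ax": 0, "ay": 0, "az": 0}
    - {"dx": 5, "dy": -2, "dz": -0.7, "ax": 0, "ay": 0, "az": 0}
    - {"dx": 8, "dy": -2, "dz": -0.7, "ax": 0, "ay": 0, "az": 0}
    - {"dx": 10, "dy": -2, "dz": -0.7, "ax": 0, "ay": 0, "az": 0}

```text
t: 8.3
position: [0.5694, 0.0539, 0.2384]
eef_rot: [[-0.151, 0.988, 0.001], [0.988, 0.151, 0.001], [0.0, 0.001, -1.0]]
contact_force: [0.1, -2.5, 1.6]
gripper_width: 0.0255
```

apply_moves:
  rows:
    - {"dx": 2, "dy": 0, "dz": 0, "ax": 0, "ay": 0, "az": 0}
    - {"dx": 5, "dy": 0, "dz": 0, "ax": 0, "ay": 0, "az": 0}
    - {"dx": 8, "dy": 0, "dz": 0, "ax": 0, "ay": 0, "az": 0}
    - {"dx": 10, "dy": 0, "dz": 0, "ax": 0, "ay": 0, "az": 0}

```text
t: 8.7
position: [0.5679, 0.0639, 0.2384]
eef_rot: [[-0.152, 0.988, 0.001], [0.988, 0.152, 0.001], [0.001, 0.001, -1.0]]
contact_force: [-0.8, -1.9, 1.7]
gripper_width: 0.0256
```

```bash
python3 -c "
from h import *
state()"
```

```text
t 8.7 grasp [568.1  64.   83.4] yaw 98.72 way -79.3 5.2 F way -1.8 1.12 1.72 w 25.59 tq [-0.47 -0.12  0.03]
```

The nose is about 18 mm inside the mouth with no contact. Now feeling for the steel rail (tool +dy).

apply_moves:
  rows:
    - {"dx": 1, "dy": 1, "dz": 0, "ax": 0, "ay": 0, "az": 0}
    - {"dx": 2, "dy": 2, "dz": 0, "ax": 0, "ay": 0, "az": 0}
    - {"dx": 2, "dy": 3, "dz": 0, "ax": 0, "ay": 0, "az": 0}
    - {"dx": 2, "dy": 3, "dz": 0, "ax": 0, "ay": 0, "az": 0}

```text
t: 9.1
position: [0.5705, 0.0663, 0.2384]
eef_rot: [[-0.152, 0.988, 0.0], [0.988, 0.152, 0.002], [0.002, 0.001, -1.0]]
contact_force: [-1.9, -0.2, 2.5]
gripper_width: 0.0254
```

apply_moves:
  rows:
    - {"dx": 0.5, "dy": 0.5, "dz": 0, "ax": 0, "ay": 0, "az": 0}
    - {"dx": 1, "dy": 1, "dz": 0, "ax": 0, "ay": 0, "az": 0}
    - {"dx": 1, "dy": 1, "dz": 0, "ax": 0, "ay": 0, "az": 0}

```text
t: 9.4
position: [0.5716, 0.0672, 0.2384]
eef_rot: [[-0.151, 0.988, 0.001], [0.988, 0.151, 0.001], [0.001, 0.002, -1.0]]
contact_force: [-1.0, 0.2, 2.7]
gripper_width: 0.0254
```

```bash
python3 -c "
from h import *
state()"
```

```text
t 9.4 grasp [571.8  67.3  83.4] yaw 98.7 way -76.6 1.1 F way 0.39 0.94 2.67 w 25.38 tq [-0.23  0.39 -0.02]
```

apply_moves:
  rows:
    - {"dx": 0.5, "dy": 0.5, "dz": 0, "ax": 0, "ay": 0, "az": 0}
    - {"dx": 1, "dy": 1, "dz": 0, "ax": 0, "ay": 0, "az": 0}
    - {"dx": 1, "dy": 1, "dz": 0, "ax": 0, "ay": 0, "az": 0}

```text
t: 9.7
position: [0.572, 0.0677, 0.2385]
eef_rot: [[-0.151, 0.989, 0.0], [0.989, 0.151, -0.001], [-0.001, -0.0, -1.0]]
contact_force: [-3.7, -3.8, 3.6]
gripper_width: 0.0255
```

apply_moves:
  rows:
    - {"dx": 0.5, "dy": 0.5, "dz": 0, "ax": 0, "ay": 0, "az": 0}
    - {"dx": 1, "dy": 1, "dz": 0, "ax": 0, "ay": 0, "az": 0}
    - {"dx": 1, "dy": 1, "dz": 0, "ax": 0, "ay": 0, "az": 0}

```text
t: 10.0
position: [0.5724, 0.0682, 0.2385]
eef_rot: [[-0.151, 0.989, -0.002], [0.989, 0.151, -0.003], [-0.003, -0.002, -1.0]]
contact_force: [-4.5, -5.5, 5.9]
gripper_width: 0.0252
```

```bash
python3 -c "
from h import *
state()"
```

```text
t 10.0 grasp [572.1  67.7  83.5] yaw 98.66 way -76.3 0.7 F way -4.73 5.32 5.94 w 25.18 tq [-1.11  1.17  0.1 ]
```

The rail is felt at measured y ≈ +0.9. Backing off about 1.5 mm and continuing in.

apply_moves:
  rows:
    - {"dx": 0, "dy": -1, "dz": -0.5, "ax": 0, "ay": 0, "az": 0}
    - {"dx": 1, "dy": -1.7, "dz": -0.7, "ax": 0, "ay": 0, "az": 0}
    - {"dx": 4, "dy": -1.7, "dz": -0.7, "ax": 0, "ay": 0, "az": 0}
    - {"dx": 7, "dy": -1.7, "dz": -0.7, "ax": 0, "ay": 0, "az": 0}
    - {"dx": 10, "dy": -1.7, "dz": -0.7, "ax": 0, "ay": 0, "az": 0}

```text
t: 10.5
position: [0.5699, 0.0797, 0.2385]
eef_rot: [[-0.152, 0.988, 0.001], [0.988, 0.152, 0.002], [0.002, 0.001, -1.0]]
contact_force: [0.4, 0.6, -2.9]
gripper_width: 0.0257
```

apply_moves:
  rows:
    - {"dx": 2, "dy": 0, "dz": 0, "ax": 0, "ay": 0, "az": 0}
    - {"dx": 4, "dy": 0, "dz": 0, "ax": 0, "ay": 0, "az": 0}
    - {"dx": 6, "dy": 0, "dz": 0, "ax": 0, "ay": 0, "az": 0}
    - {"dx": 8, "dy": 0, "dz": 0, "ax": 0, "ay": 0, "az": 0}
    - {"dx": 8, "dy": 0, "dz": 0, "ax": 0, "ay": 0, "az": 0}

```text
t: 11.0
position: [0.5685, 0.0873, 0.239]
eef_rot: [[-0.152, 0.988, 0.001], [0.988, 0.152, 0.001], [0.001, 0.001, -1.0]]
contact_force: [-1.3, 0.7, -4.2]
gripper_width: 0.0255
```

```bash
python3 -c "
from h import *
state()"
```

```text
t 11.0 grasp [568.6  87.5  84. ] yaw 98.73 way -56.2 1.2 F way 0.85 1.14 -4.17 w 25.47 tq [-0.02  0.15 -0.04]
```

apply_moves:
  rows:
    - {"dx": 2, "dy": 0, "dz": 0.5, "ax": 0, "ay": 0, "az": 0}
    - {"dx": 4, "dy": 0, "dz": 0.5, "ax": 0, "ay": 0, "az": 0}
    - {"dx": 6, "dy": 0, "dz": 0.5, "ax": 0, "ay": 0, "az": 0}
    - {"dx": 8, "dy": 0, "dz": 0.5, "ax": 0, "ay": 0, "az": 0}

```text
t: 11.4
position: [0.5675, 0.0949, 0.2387]
eef_rot: [[-0.151, 0.989, 0.001], [0.989, 0.151, 0.001], [0.001, 0.001, -1.0]]
contact_force: [-1.6, -0.6, -3.3]
gripper_width: 0.0252
```

apply_moves:
  rows:
    - {"dx": 2, "dy": 0, "dz": 0, "ax": 0, "ay": 0, "az": 0}
    - {"dx": 4, "dy": 0, "dz": 0, "ax": 0, "ay": 0, "az": 0}
    - {"dx": 6, "dy": 0, "dz": 0, "ax": 0, "ay": 0, "az": 0}

```text
t: 11.7
position: [0.5665, 0.1009, 0.2386]
eef_rot: [[-0.151, 0.988, 0.001], [0.988, 0.151, 0.001], [0.001, 0.001, -1.0]]
contact_force: [-0.7, -0.6, -3.3]
gripper_width: 0.0252
```

```bash
python3 -c "
from h import *
state()"
```

```text
t 11.7 grasp [566.7 101.   83.6] yaw 98.71 way -42.5 1.1 F way -0.52 0.81 -3.27 w 25.16 tq [-0.22  0.3  -0.03]
```

apply_moves:
  rows:
    - {"dx": 1.5, "dy": 0, "dz": 0.3, "ax": 0, "ay": 0, "az": 0}
    - {"dx": 3, "dy": 0, "dz": 0.3, "ax": 0, "ay": 0, "az": 0}
    - {"dx": 4, "dy": 0, "dz": 0.3, "ax": 0, "ay": 0, "az": 0}

```text
t: 12.0
position: [0.566, 0.1048, 0.2385]
eef_rot: [[-0.151, 0.988, 0.001], [0.988, 0.151, 0.001], [0.0, 0.001, -1.0]]
contact_force: [-1.9, -1.7, -2.9]
gripper_width: 0.0252
```

apply_moves:
  rows:
    - {"dx": 1.5, "dy": 0, "dz": 0, "ax": 0, "ay": 0, "az": 0}
    - {"dx": 3, "dy": 0, "dz": 0, "ax": 0, "ay": 0, "az": 0}
    - {"dx": 4, "dy": 0, "dz": 0, "ax": 0, "ay": 0, "az": 0}

```text
t: 12.3
position: [0.5654, 0.1087, 0.2385]
eef_rot: [[-0.151, 0.988, 0.001], [0.988, 0.151, 0.001], [0.001, 0.001, -1.0]]
contact_force: [-1.7, -1.3, -3.0]
gripper_width: 0.0255
```

apply_moves:
  rows:
    - {"dx": 1.5, "dy": 0, "dz": 0, "ax": 0, "ay": 0, "az": 0}
    - {"dx": 3, "dy": 0, "dz": 0, "ax": 0, "ay": 0, "az": 0}
    - {"dx": 4, "dy": 0, "dz": 0, "ax": 0, "ay": 0, "az": 0}

```text
t: 12.6
position: [0.5648, 0.1127, 0.2385]
eef_rot: [[-0.151, 0.988, 0.001], [0.988, 0.151, 0.001], [0.001, 0.001, -1.0]]
contact_force: [-2.0, -1.3, -2.4]
gripper_width: 0.025
```

```bash
python3 -c "
from h import *
state()"
```

```text
t 12.6 grasp [565.  112.8  83.5] yaw 98.7 way -30.6 1.0 F way -0.95 2.19 -2.41 w 25.01 tq [-0.39  0.52 -0.01]
```

apply_moves:
  rows:
    - {"dx": 1, "dy": 0, "dz": 0, "ax": 0, "ay": 0, "az": 0}
    - {"dx": 2, "dy": 0, "dz": 0, "ax": 0, "ay": 0, "az": 0}
    - {"dx": 3, "dy": 0, "dz": 0, "ax": 0, "ay": 0, "az": 0}

```text
t: 12.9
position: [0.5643, 0.1156, 0.2385]
eef_rot: [[-0.151, 0.988, 0.001], [0.988, 0.151, 0.001], [0.0, 0.001, -1.0]]
contact_force: [-2.7, -3.2, -2.4]
gripper_width: 0.0252
```

apply_moves:
  rows:
    - {"dx": 1, "dy": 0, "dz": 0, "ax": 0, "ay": 0, "az": 0}
    - {"dx": 2, "dy": 0, "dz": 0, "ax": 0, "ay": 0, "az": 0}
    - {"dx": 3, "dy": 0, "dz": 0, "ax": 0, "ay": 0, "az": 0}

```text
t: 13.2
position: [0.5639, 0.1186, 0.2385]
eef_rot: [[-0.151, 0.988, 0.001], [0.988, 0.151, 0.001], [0.001, 0.001, -1.0]]
contact_force: [-2.8, -2.8, -2.2]
gripper_width: 0.0253
```

apply_moves:
  rows:
    - {"dx": 1, "dy": 0, "dz": 0, "ax": 0, "ay": 0, "az": 0}
    - {"dx": 2, "dy": 0, "dz": 0, "ax": 0, "ay": 0, "az": 0}
    - {"dx": 3, "dy": 0, "dz": 0, "ax": 0, "ay": 0, "az": 0}

```text
t: 13.5
position: [0.5634, 0.1216, 0.2385]
eef_rot: [[-0.151, 0.988, 0.001], [0.988, 0.151, 0.001], [0.001, 0.001, -1.0]]
contact_force: [-3.1, -3.0, -2.6]
gripper_width: 0.0255
```

```bash
python3 -c "
from h import *
state()"
```

```text
t 13.5 grasp [563.6 121.7  83.5] yaw 98.7 way -21.6 0.9 F way -2.49 3.5 -2.65 w 25.54 tq [-0.62  0.69 -0.06]
```

The rail force is growing slowly, so I'll ease 0.6 mm off the rail and go on.

apply_moves:
  rows:
    - {"dx": 1, "dy": -0.3, "dz": 0, "ax": 0, "ay": 0, "az": 0}
    - {"dx": 2, "dy": -0.6, "dz": 0, "ax": 0, "ay": 0, "az": 0}
    - {"dx": 3, "dy": -0.6, "dz": 0, "ax": 0, "ay": 0, "az": 0}

```text
t: 13.8
position: [0.5627, 0.1248, 0.2385]
eef_rot: [[-0.152, 0.988, 0.002], [0.988, 0.152, 0.002], [0.002, 0.003, -1.0]]
contact_force: [-0.7, -0.9, -3.9]
gripper_width: 0.0252
```

apply_moves:
  rows:
    - {"dx": 1, "dy": 0, "dz": 0, "ax": 0, "ay": 0, "az": 0}
    - {"dx": 2, "dy": 0, "dz": 0, "ax": 0, "ay": 0, "az": 0}
    - {"dx": 3, "dy": 0, "dz": 0, "ax": 0, "ay": 0, "az": 0}

```text
t: 14.1
position: [0.5622, 0.1277, 0.2386]
eef_rot: [[-0.152, 0.988, 0.002], [0.988, 0.152, 0.001], [0.001, 0.002, -1.0]]
contact_force: [-0.5, -0.5, -4.2]
gripper_width: 0.0254
```

apply_moves:
  rows:
    - {"dx": 1, "dy": 0, "dz": 0, "ax": 0, "ay": 0, "az": 0}
    - {"dx": 2, "dy": 0, "dz": 0, "ax": 0, "ay": 0, "az": 0}
    - {"dx": 3, "dy": 0, "dz": 0, "ax": 0, "ay": 0, "az": 0}

```text
t: 14.4
position: [0.5617, 0.1305, 0.2387]
eef_rot: [[-0.151, 0.988, 0.002], [0.988, 0.151, 0.001], [0.001, 0.002, -1.0]]
contact_force: [-0.1, 0.2, -3.3]
gripper_width: 0.0255
```

```bash
python3 -c "
from h import *
state()"
```

```text
t 14.4 grasp [562.1 130.7  83.7] yaw 98.71 way -12.5 1.1 F way 0.24 0.1 -3.33 w 25.45 tq [-0.12  0.06 -0.02]
```

apply_moves:
  rows:
    - {"dx": 1, "dy": 0, "dz": 0.2, "ax": 0, "ay": 0, "az": 0}
    - {"dx": 2, "dy": 0, "dz": 0.4, "ax": 0, "ay": 0, "az": 0}
    - {"dx": 3, "dy": 0, "dz": 0.4, "ax": 0, "ay": 0, "az": 0}

```text
t: 14.7
position: [0.5613, 0.1334, 0.2385]
eef_rot: [[-0.151, 0.988, 0.002], [0.988, 0.151, 0.001], [0.001, 0.003, -1.0]]
contact_force: [0.3, 0.2, -2.2]
gripper_width: 0.0252
```

apply_moves:
  rows:
    - {"dx": 1, "dy": 0, "dz": 0, "ax": 0, "ay": 0, "az": 0}
    - {"dx": 2, "dy": 0, "dz": 0, "ax": 0, "ay": 0, "az": 0}
    - {"dx": 3, "dy": 0, "dz": 0, "ax": 0, "ay": 0, "az": 0}

```text
t: 15.0
position: [0.5608, 0.1363, 0.2385]
eef_rot: [[-0.151, 0.988, 0.002], [0.988, 0.151, 0.001], [0.0, 0.002, -1.0]]
contact_force: [0.1, 0.8, -1.6]
gripper_width: 0.0253
```

```bash
python3 -c "
from h import *
state()"
```

```text
t 15.0 grasp [561.2 136.5  83.5] yaw 98.7 way -6.6 1.1 F way 0.74 -0.26 -1.57 w 25.33 tq [-0.17 -0.06 -0.02]
```

apply_moves:
  rows:
    - {"dx": 1, "dy": 0, "dz": 0, "ax": 0, "ay": 0, "az": 0}
    - {"dx": 2, "dy": 0, "dz": 0, "ax": 0, "ay": 0, "az": 0}
    - {"dx": 3, "dy": 0, "dz": 0, "ax": 0, "ay": 0, "az": 0}

```text
t: 15.3
position: [0.5604, 0.1392, 0.2384]
eef_rot: [[-0.151, 0.989, 0.002], [0.989, 0.151, 0.001], [0.0, 0.003, -1.0]]
contact_force: [0.8, -1.4, -1.4]
gripper_width: 0.025
```

apply_moves:
  rows:
    - {"dx": 1, "dy": 0, "dz": 0, "ax": 0, "ay": 0, "az": 0}
    - {"dx": 2, "dy": 0, "dz": 0, "ax": 0, "ay": 0, "az": 0}
    - {"dx": 3, "dy": 0, "dz": 0, "ax": 0, "ay": 0, "az": 0}

```text
t: 15.6
position: [0.5601, 0.1414, 0.2385]
eef_rot: [[-0.15, 0.989, 0.003], [0.989, 0.15, -0.002], [-0.002, 0.003, -1.0]]
contact_force: [1.3, -6.6, -0.5]
gripper_width: 0.0254
```

```bash
python3 -c "
from h import *
state()"
```

```text
t 15.6 grasp [560.6 141.1  83.5] yaw 98.65 way -2.0 1.0 F way -6.75 -0.26 -0.49 w 25.44 tq [-1.16 -0.26 -0.03]
```

Binding starts at origin x ≈ +14, axial force 6.7 N. I'll release and do the seating push on the rear face ungripped.

apply_moves:
  rows:
    - {"dx": 0, "dy": 0, "dz": 0, "ax": 0, "ay": 0, "az": 0}
    - {"dx": 0, "dy": 0, "dz": 0, "ax": 0, "ay": 0, "az": 0}
    - {"dx": 0, "dy": 0, "dz": 0, "ax": 0, "ay": 0, "az": 0}
    - {"dx": 0, "dy": 0, "dz": 0, "ax": 0, "ay": 0, "az": 0}
    - {"dx": 0, "dy": 0, "dz": 0, "ax": 0, "ay": 0, "az": 0}
    - {"dx": 0, "dy": 0, "dz": 0, "ax": 0, "ay": 0, "az": 0}
  grip: 60

```text
t: 16.2
position: [0.5597, 0.1423, 0.2381]
eef_rot: [[-0.151, 0.988, 0.001], [0.988, 0.151, 0.001], [0.001, 0.002, -1.0]]
contact_force: [0.1, -0.2, 0.5]
gripper_width: 0.0601
```

```bash
python3 -c "
from h import *
state()"
```

```text
t 16.2 grasp [559.9 142.5  83.1] yaw 98.71 way -0.5 1.5 F way -0.21 -0.06 0.51 w 60.12 tq [-0.01 -0.06 -0.03]
```

apply_moves:
  rows:
    - {"dx": 0, "dy": 0, "dz": -15, "ax": 0, "ay": 0, "az": 0}
    - {"dx": 0, "dy": 0, "dz": -40, "ax": 0, "ay": 0, "az": 0}
    - {"dx": 0, "dy": 0, "dz": -60, "ax": 0, "ay": 0, "az": 0}
    - {"dx": -20, "dy": 0, "dz": -65, "ax": 0, "ay": 0, "az": 0}
    - {"dx": -45, "dy": 0, "dz": -65, "ax": 0, "ay": 0, "az": 0}
    - {"dx": -60, "dy": 0, "dz": -65, "ax": 0, "ay": 0, "az": 0}
    - {"dx": -60, "dy": 0, "dz": -65, "ax": 0, "ay": 0, "az": 0}
    - {"dx": -60, "dy": 0, "dz": -65, "ax": 0, "ay": 0, "az": 0}
    - {"dx": -60, "dy": 0, "dz": -65, "ax": 0, "ay": 0, "az": 0}
    - {"dx": -60, "dy": 0, "dz": -65, "ax": 0, "ay": 0, "az": 0}

```text
t: 17.2
position: [0.5685, 0.0836, 0.3028]
eef_rot: [[-0.152, 0.988, 0.001], [0.988, 0.152, 0.001], [0.001, 0.001, -1.0]]
contact_force: [0.9, -1.1, -0.3]
gripper_width: 0.06
```

```bash
python3 -c "
from h import *
state()
c=read_camera('scene'); o=(110,280); cv2.imwrite('pics/l.png',np.clip((cv2.resize(c['pixels'][o[0]:o[0]+150,o[1]:o[1]+190,::-1],None,fx=4,fy=4,interpolation=2)/255.)**.6*255,0,255).astype(np.uint8))"
```

```text
t 17.2 grasp [568.6  83.8 147.8] yaw 98.77 way -59.8 1.7 F way -1.22 -0.68 -0.31 w 60.01 tq [ 0.   -0.03  0.02]
```

View pics/l.png

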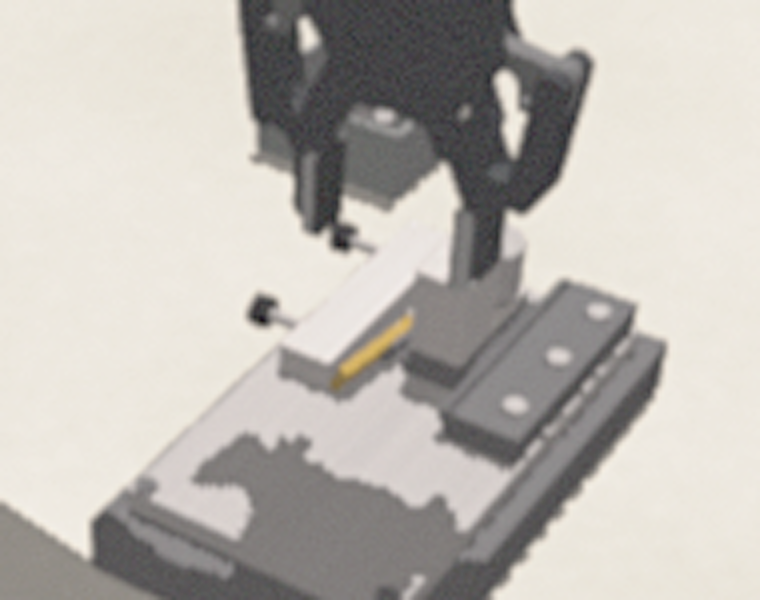

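The released carriage sits straight between rail and gib: its rear face is at (440,330) and the brass gib at (375,350). Closing the fingers and lowering behind the post.

apply_moves:
  rows:
    - {"dx": 0, "dy": 0.5, "dz": 0, "ax": 0, "ay": 0, "az": 0}
    - {"dx": 0, "dy": 0.5, "dz": 0, "ax": 0, "ay": 0, "az": 0}
    - {"dx": 0, "dy": 0.5, "dz": 0, "ax": 0, "ay": 0, "az": 0}
    - {"dx": 0, "dy": 0.5, "dz": 0, "ax": 0, "ay": 0, "az": 0}
    - {"dx": 0, "dy": 0.5, "dz": 0, "ax": 0, "ay": 0, "az": 0}
    - {"dx": 0, "dy": 0.5, "dz": 10, "ax": 0, "ay": 0, "az": 0}
    - {"dx": 0, "dy": 0.5, "dz": 30, "ax": 0, "ay": 0, "az": 0}
    - {"dx": 0, "dy": 0.5, "dz": 50, "ax": 0, "ay": 0, "az": 0}
    - {"dx": 0, "dy": 0.5, "dz": 61, "ax": 0, "ay": 0, "az": 0}
    - {"dx": 0, "dy": 0.5, "dz": 65, "ax": 0, "ay": 0, "az": 0}
    - {"dx": 0, "dy": 0.5, "dz": 65, "ax": 0, "ay": 0, "az": 0}
    - {"dx": 0, "dy": 0.5, "dz": 65, "ax": 0, "ay": 0, "az": 0}
  grip: 0

```text
t: 18.45
position: [0.5697, 0.083, 0.2389]
eef_rot: [[-0.151, 0.988, 0.003], [0.988, 0.151, 0.001], [0.0, 0.003, -1.0]]
contact_force: [-0.4, -0.4, 0.0]
gripper_width: 0.0003
```

apply_moves:
  rows:
    - {"dx": 4, "dy": 0, "dz": 0, "ax": 0, "ay": 0, "az": 0}
    - {"dx": 10, "dy": 0, "dz": 0, "ax": 0, "ay": 0, "az": 0}
    - {"dx": 16, "dy": 0, "dz": 0, "ax": 0, "ay": 0, "az": 0}
    - {"dx": 20, "dy": 0, "dz": 0, "ax": 0, "ay": 0, "az": 0}
    - {"dx": 22, "dy": 0, "dz": 0, "ax": 0, "ay": 0, "az": 0}

```text
t: 18.95
position: [0.5659, 0.1055, 0.2382]
eef_rot: [[-0.152, 0.988, 0.002], [0.988, 0.152, 0.001], [0.001, 0.002, -1.0]]
contact_force: [-0.1, -0.4, -0.3]
gripper_width: 0.0001
```

```bash
python3 -c "
from h import *
state()
c=read_camera('scene'); o=(110,280); cv2.imwrite('pics/m.png',np.clip((cv2.resize(c['pixels'][o[0]:o[0]+150,o[1]:o[1]+190,::-1],None,fx=4,fy=4,interpolation=2)/255.)**.6*255,0,255).astype(np.uint8))"
```

```text
t 18.95 grasp [566.1 105.6  83.2] yaw 98.76 way -37.9 0.9 F way -0.37 0.18 -0.3 w 0.14 tq [ 0.04 -0.05 -0.02]
```

View pics/m.png

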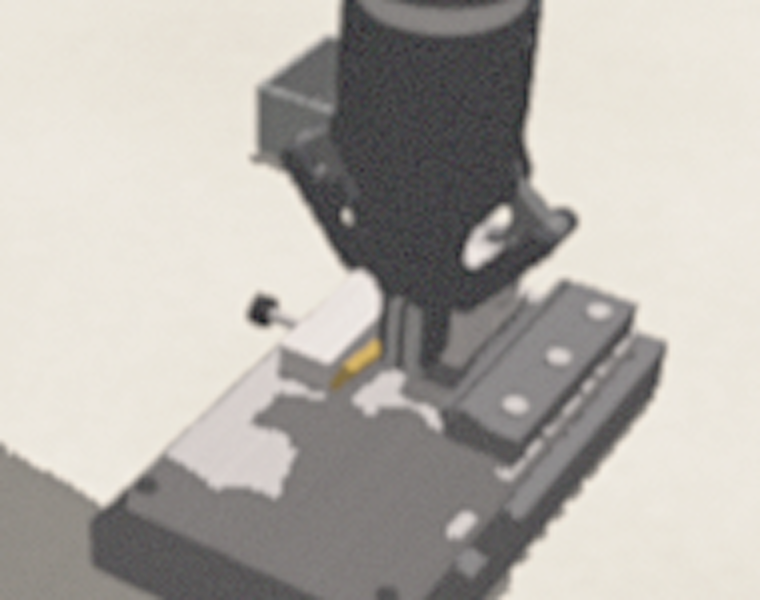

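The closed fingers stand behind the post at (410,350), clear of rail and gib. Approaching slowly to touch.

apply_moves:
  rows:
    - {"dx": 2, "dy": 0, "dz": 0, "ax": 0, "ay": 0, "az": 0}
    - {"dx": 4, "dy": 0, "dz": 0, "ax": 0, "ay": 0, "az": 0}
    - {"dx": 6, "dy": 0, "dz": 0, "ax": 0, "ay": 0, "az": 0}
    - {"dx": 7, "dy": 0, "dz": 0, "ax": 0, "ay": 0, "az": 0}

```text
t: 19.4
position: [0.5649, 0.1118, 0.238]
eef_rot: [[-0.151, 0.988, 0.001], [0.988, 0.151, 0.001], [0.001, 0.002, -1.0]]
contact_force: [0.3, 0.5, -0.5]
gripper_width: 0.0002
```

apply_moves:
  rows:
    - {"dx": 1, "dy": 0, "dz": 0, "ax": 0, "ay": 0, "az": 0}
    - {"dx": 2, "dy": 0, "dz": 0, "ax": 0, "ay": 0, "az": 0}
    - {"dx": 2, "dy": 0, "dz": 0, "ax": 0, "ay": 0, "az": 0}

```text
t: 19.7
position: [0.5646, 0.1137, 0.2381]
eef_rot: [[-0.151, 0.988, 0.002], [0.988, 0.151, 0.001], [0.001, 0.002, -1.0]]
contact_force: [-0.6, -1.1, -0.3]
gripper_width: -0.0001
```

apply_moves:
  rows:
    - {"dx": 1, "dy": 0, "dz": 0, "ax": 0, "ay": 0, "az": 0}
    - {"dx": 1.5, "dy": 0, "dz": 0, "ax": 0, "ay": 0, "az": 0}
    - {"dx": 1.5, "dy": 0, "dz": 0, "ax": 0, "ay": 0, "az": 0}

```text
t: 20.0
position: [0.5644, 0.1151, 0.2381]
eef_rot: [[-0.151, 0.988, 0.002], [0.988, 0.151, 0.001], [0.001, 0.002, -1.0]]
contact_force: [0.5, 0.8, 0.3]
gripper_width: -0.0001
```

```bash
python3 -c "
from h import *
state()"
```

```text
t 20.0 grasp [564.6 115.3  83.1] yaw 98.7 way -28.1 0.9 F way 0.72 -0.61 0.32 w -0.07 tq [-0.06 -0.01  0.04]
```

apply_moves:
  rows:
    - {"dx": 0.5, "dy": 0, "dz": 0, "ax": 0, "ay": 0, "az": 0}
    - {"dx": 1, "dy": 0, "dz": 0, "ax": 0, "ay": 0, "az": 0}
    - {"dx": 1, "dy": 0, "dz": 0, "ax": 0, "ay": 0, "az": 0}

```text
t: 20.3
position: [0.5643, 0.1159, 0.2381]
eef_rot: [[-0.151, 0.989, 0.002], [0.989, 0.151, 0.0], [-0.0, 0.002, -1.0]]
contact_force: [0.6, -1.2, 0.3]
gripper_width: -0.0001
```

apply_moves:
  rows:
    - {"dx": 0.5, "dy": 0, "dz": 0, "ax": 0, "ay": 0, "az": 0}
    - {"dx": 1, "dy": 0, "dz": 0, "ax": 0, "ay": 0, "az": 0}
    - {"dx": 1, "dy": 0, "dz": 0, "ax": 0, "ay": 0, "az": 0}

```text
t: 20.6
position: [0.5642, 0.1163, 0.2381]
eef_rot: [[-0.151, 0.989, 0.002], [0.989, 0.151, -0.002], [-0.002, 0.002, -1.0]]
contact_force: [0.4, -4.8, 1.0]
gripper_width: -0.0005
```

apply_moves:
  rows:
    - {"dx": 0.5, "dy": 0, "dz": 0, "ax": 0, "ay": 0, "az": 0}
    - {"dx": 1, "dy": 0, "dz": 0, "ax": 0, "ay": 0, "az": 0}
    - {"dx": 1, "dy": 0, "dz": 0, "ax": 0, "ay": 0, "az": 0}

```text
t: 20.9
position: [0.5642, 0.1169, 0.2382]
eef_rot: [[-0.15, 0.989, 0.002], [0.989, 0.15, -0.003], [-0.003, 0.001, -1.0]]
contact_force: [0.4, -6.5, -0.3]
gripper_width: -0.0006
```

```bash
python3 -c "
from h import *
state()"
```

```text
t 20.9 grasp [564.5 116.4  83.2] yaw 98.63 way -27.0 0.9 F way -6.46 0.59 -0.33 w -0.58 tq [-1.27 -0.1  -0.08]
```

apply_moves:
  rows:
    - {"dx": 0.5, "dy": 0, "dz": 0, "ax": 0, "ay": 0, "az": 0}
    - {"dx": 1, "dy": 0, "dz": 0, "ax": 0, "ay": 0, "az": 0}
    - {"dx": 1, "dy": 0, "dz": 0, "ax": 0, "ay": 0, "az": 0}

```text
t: 21.2
position: [0.5641, 0.1174, 0.2382]
eef_rot: [[-0.15, 0.989, 0.002], [0.989, 0.15, -0.004], [-0.005, 0.001, -1.0]]
contact_force: [0.5, -7.9, -0.1]
gripper_width: 0.0001
```

apply_moves:
  rows:
    - {"dx": 0.4, "dy": 0, "dz": 0, "ax": 0, "ay": 0, "az": 0}
    - {"dx": 0.7, "dy": 0, "dz": 0, "ax": 0, "ay": 0, "az": 0}
    - {"dx": 0.7, "dy": 0, "dz": 0, "ax": 0, "ay": 0, "az": 0}

```text
t: 21.5
position: [0.564, 0.1177, 0.2382]
eef_rot: [[-0.149, 0.989, 0.002], [0.989, 0.149, -0.005], [-0.006, 0.001, -1.0]]
contact_force: [1.4, -9.9, 0.5]
gripper_width: 0.0001
```

```bash
python3 -c "
from h import *
state()"
```

```text
t 21.5 grasp [564.4 116.9  83.2] yaw 98.59 way -26.5 0.9 F way -9.96 0.15 0.53 w 0.1 tq [-1.78 -0.1   0.07]
```

apply_moves:
  rows:
    - {"dx": 0.4, "dy": 0, "dz": 0, "ax": 0, "ay": 0, "az": 0}
    - {"dx": 0.7, "dy": 0, "dz": 0, "ax": 0, "ay": 0, "az": 0}
    - {"dx": 0.7, "dy": 0, "dz": 0, "ax": 0, "ay": 0, "az": 0}

```text
t: 21.8
position: [0.564, 0.1181, 0.2382]
eef_rot: [[-0.149, 0.989, 0.002], [0.989, 0.149, -0.006], [-0.007, 0.001, -1.0]]
contact_force: [1.1, -10.1, 0.5]
gripper_width: -0.0001
```

apply_moves:
  rows:
    - {"dx": 0.3, "dy": 0, "dz": 0, "ax": 0, "ay": 0, "az": 0}
    - {"dx": 0.3, "dy": 0, "dz": 0, "ax": 0, "ay": 0, "az": 0}
    - {"dx": 0.3, "dy": 0, "dz": 0, "ax": 0, "ay": 0, "az": 0}

```text
t: 22.1
position: [0.564, 0.1182, 0.2382]
eef_rot: [[-0.149, 0.989, 0.002], [0.989, 0.149, -0.007], [-0.007, 0.001, -1.0]]
contact_force: [1.1, -11.0, 0.8]
gripper_width: 0.0001
```

```bash
python3 -c "
from h import *
state()"
```

```text
t 22.1 grasp [564.3 117.2  83.2] yaw 98.56 way -26.2 0.9 F way -11.07 0.55 0.84 w 0.07 tq [-2.1  -0.2   0.01]
```

apply_moves:
  rows:
    - {"dx": 0.3, "dy": 0, "dz": 0, "ax": 0, "ay": 0, "az": 0}
    - {"dx": 0.6, "dy": 0, "dz": 0, "ax": 0, "ay": 0, "az": 0}
    - {"dx": 0.6, "dy": 0, "dz": 0, "ax": 0, "ay": 0, "az": 0}

```text
t: 22.4
position: [0.5639, 0.1186, 0.2383]
eef_rot: [[-0.149, 0.989, 0.002], [0.989, 0.149, -0.008], [-0.008, 0.001, -1.0]]
contact_force: [0.4, -11.1, 0.4]
gripper_width: -0.0001
```

apply_moves:
  rows:
    - {"dx": 0, "dy": 0, "dz": 0, "ax": 0, "ay": 0, "az": 0}
    - {"dx": 0, "dy": 0, "dz": 0, "ax": 0, "ay": 0, "az": 0}

```text
t: 22.6
position: [0.5639, 0.1186, 0.2383]
eef_rot: [[-0.149, 0.989, 0.003], [0.989, 0.149, -0.007], [-0.008, 0.001, -1.0]]
contact_force: [1.2, -11.1, 1.8]
gripper_width: 0.0002
```

```bash
python3 -c "
from h import *
state()"
```

```text
t 22.6 grasp [564.3 117.4  83.3] yaw 98.54 way -26.0 0.9 F way -11.14 0.5 1.81 w 0.17 tq [-2.22 -0.18 -0.  ]
```

apply_moves:
  rows:
    - {"dx": 0.3, "dy": 0, "dz": 0, "ax": 0, "ay": 0, "az": 0}
    - {"dx": 0.6, "dy": 0, "dz": 0, "ax": 0, "ay": 0, "az": 0}
    - {"dx": 0.6, "dy": 0, "dz": 0, "ax": 0, "ay": 0, "az": 0}

```text
t: 22.9
position: [0.5639, 0.1189, 0.2383]
eef_rot: [[-0.148, 0.989, 0.003], [0.989, 0.148, -0.008], [-0.009, 0.001, -1.0]]
contact_force: [1.1, -12.2, 0.7]
gripper_width: -0.0001
```

apply_moves:
  rows:
    - {"dx": 0.3, "dy": 0, "dz": 0, "ax": 0, "ay": 0, "az": 0}
    - {"dx": 0.4, "dy": 0, "dz": 0, "ax": 0, "ay": 0, "az": 0}
    - {"dx": 0.4, "dy": 0, "dz": 0, "ax": 0, "ay": 0, "az": 0}

```text
t: 23.2
position: [0.5639, 0.1191, 0.2383]
eef_rot: [[-0.148, 0.989, 0.003], [0.989, 0.148, -0.009], [-0.009, 0.001, -1.0]]
contact_force: [1.8, -12.7, 0.9]
gripper_width: -0.0
```

```bash
python3 -c "
from h import *
state()"
```

```text
t 23.2 grasp [564.3 117.6  83.3] yaw 98.52 way -25.7 0.9 F way -12.83 0.12 0.93 w -0.02 tq [-2.6  -0.25 -0.  ]
```

The push reached about 12.8 N. Backing off, rising clear and looking.

apply_moves:
  rows:
    - {"dx": -2, "dy": 0, "dz": 0, "ax": 0, "ay": 0, "az": 0}
    - {"dx": -6, "dy": 0, "dz": 0, "ax": 0, "ay": 0, "az": 0}
    - {"dx": -14, "dy": 0, "dz": 0, "ax": 0, "ay": 0, "az": 0}
    - {"dx": -22, "dy": 0, "dz": 0, "ax": 0, "ay": 0, "az": 0}
    - {"dx": -25, "dy": 0, "dz": -25, "ax": 0, "ay": 0, "az": 0}
    - {"dx": -40, "dy": 0, "dz": -60, "ax": 0, "ay": 0, "az": 0}
    - {"dx": -80, "dy": 0, "dz": -80, "ax": 0, "ay": 0, "az": 0}
    - {"dx": -120, "dy": 0, "dz": -100, "ax": 0, "ay": 0, "az": 0}
    - {"dx": -160, "dy": 0, "dz": -100, "ax": 0, "ay": 0, "az": 0}
    - {"dx": -200, "dy": 0, "dz": -100, "ax": 0, "ay": 0, "az": 0}
    - {"dx": -240, "dy": 0, "dz": -100, "ax": 0, "ay": 0, "az": 0}
    - {"dx": -250, "dy": 0, "dz": -100, "ax": 0, "ay": 0, "az": 0}

```text
t: 24.4
position: [0.6011, -0.1289, 0.3376]
eef_rot: [[-0.147, 0.989, 0.002], [0.989, 0.147, -0.0], [-0.0, 0.002, -1.0]]
contact_force: [0.0, 1.2, -0.8]
gripper_width: -0.0004
```

```bash
python3 -c "
from h import *
import pickle
state()
for n in('scene','top'):
  c=read_camera(n); pickle.dump(c,open(n+'1.pkl','wb')); o=(130,290) if n=='scene' else (180,165); cv2.imwrite('pics/n%s.png'%n,np.clip((cv2.resize(c['pixels'][o[0]:o[0]+140,o[1]:o[1]+180,::-1],None,fx=4,fy=4,interpolation=2)/255.)**.5*255,0,255).astype(np.uint8))
  cv2.imwrite('pics/n%sfull.png'%n,c['pixels'][:,:,::-1])"
```

```text
t 24.4 grasp [ 601.5 -129.   182.6] yaw 98.45 way -275.1 1.5 F way 1.2 -0.23 -0.76 w -0.41 tq [-0.03  0.02 -0.01]
```

View pics/nscene.png

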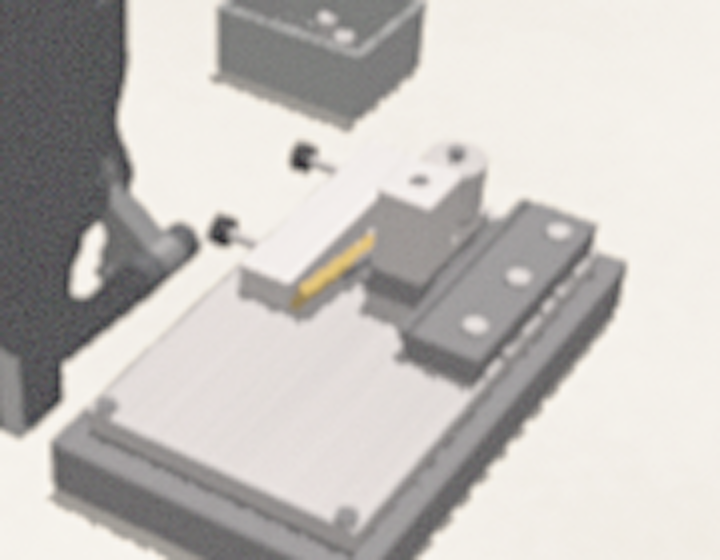

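View pics/ntop.png

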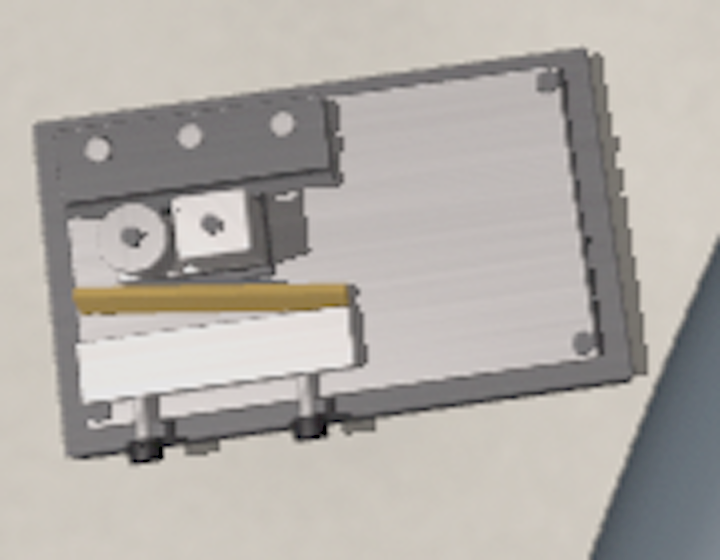

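View pics/ntopfull.png

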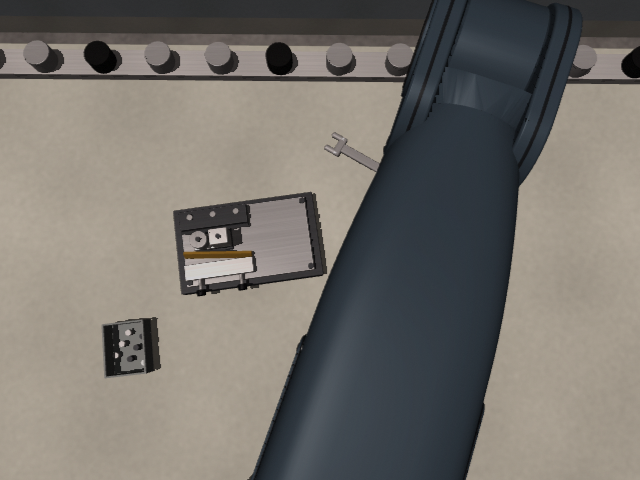

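```bash
python3 -c "
from h import *
import pickle
t=pickle.load(open('top1.pkl','rb'));s=pickle.load(open('scene1.pkl','rb'))
a=np.radians(WY);u=np.array([np.cos(a),np.sin(a)]);v=np.array([-u[1],u[0]])
for c,o,L in((t,(165,180),[('post',(211,223),.096),('roll',(133,236),.093)]),(s,(290,130),[('post',(420,181),.096),('roll',(456,154),.093)])):
  Q=[]
  for n,p,z in L:
    P=ray(c,(np.array(p)+.5)/4-.5+o,z)*1e3; d=P[:2]-WO; Q.append(P); print(n,P.round(1),(d@u).round(1),(d@v).round(1))
  d=Q[1]-Q[0]; print('len',np.linalg.norm(d[:2]),'yaw',np.degrees(np.arctan2(d[1],d[0])))
for p,q in(((172,197),(246,188)),((176,265),(250,250))):
  A,B,r=edge(t,(np.array(p)+.5)/4-.5+[165,180],(np.array(q)+.5)/4-.5+[165,180],w=1.5,n=30); d=ray(t,A,.096)-ray(t,B,.096); print('edge yaw',np.degrees(np.arctan2(d[1],d[0])),r)
"
```

```text
post [559.9 141.9  96. ] -1.1 1.6
roll [554.6 174.1  93. ] 31.5 1.9
len 32.616538363427516 yaw 99.22669312588697
post [558.  144.3  96. ] 1.6 3.1
roll [554.7 174.6  93. ] 32.1 1.8
len 30.539935001884444 yaw 96.20599528684994
edge yaw 99.42893935662714 0.17092198
edge yaw 101.0224919672881 0.14507423
```

View pics/nscenefull.png

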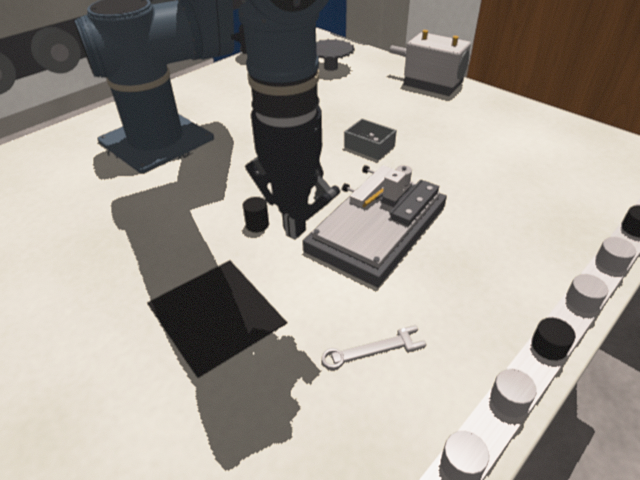

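The roller (256,215), wrench (372,347) and bin (370,139) are where they started. The carriage is in the way and the gripper is clear. Handing in.

```bash
python3 -c "
from h import *
print(hand_in())"
```

```text
the job is handed in; nothing more can be done
None
```

The carriage is in the dovetail way, released with the gripper clear, and handed in at about t = 24.4 s of 69 s. I couldn't measure how hard it still presses on the way after release. The hand-in gave no verdict.

- **Sliding in:** I gripped the carriage by its post, set it on the open bed and slid it in nose first. I felt for the steel rail on the way. The carriage began to bind at origin x ≈ +14 mm.
- **Seating:** I let go, closed the fingers and pushed on the post's rear face. The push rose in small steps to about 12.8 N, the highest I read. The carriage had gone about 3 mm past first binding by then.
- **Position:** Its origin is now about 16 mm beyond the way's origin, within the -30 to +45 mm allowed.
- **Against the rail:** My sideways readings were 1.6 to 3.1 mm. The rail itself read +0.9 mm when I felt it, so the carriage is about 1 to 2 mm from the rail, which is within camera error.
- **Disagreeing angle readings:** The way's yaw is 98.7°. The top camera's post-to-roller line gave 99.2°. Other readings ranged from 96.2° (scene camera) to 101.0° (one post edge), none beyond the 0.05 rad (2.9°) limit. I put the spread down to the picking of points a few pixels apart.
- **Left alone:** The spare roller, wrench and bin look unmoved in the last picture.

I did not make a second push to confirm that it holds.

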